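# Gauge the reamed bore of the nib-holder bushing

### The job

Check the reamed bore of the brass bushing in the stand with the double-ended plug gauge from the teak rack: feel the long thin go end into the bore, push it fully home until the handle's shoulder bears firmly on the bushing's face, hold it there for a second and draw it right out. Then turn the gauge and press the short thick no-go end squarely against the same bore's mouth for a second to confirm that it is refused. Finally lay the gauge back in the rack's two saddles, either way round, and let go; firm means some 6 to 15 N, never push the gauge against the stand with more than 25 N, and leave the whetstone, pen caps and pin vise where they lie.

Things in the scene. Friction and masses are not known exactly. Their poses are not given: they have to be found in the camera images.
- gauge: Loose double-ended plug gauge, 0.12 kg, 114 mm long. Origin: centre of its square aluminium handle (70 long, 20 x 20 mm, flats facing local y and z); local x = its axis, towards the go end. Go end: steel pin 12 mm in diameter, 30 long (x 35 to 65), 0.5 mm tip chamfer. No-go end: pin 17 mm in diameter, 14 long (x -35 to -49), flat. Starts level in the rack; grip mid-handle, closing along y
- go_tip (a point): Centre of the go end's tip face, 65 mm from the gauge's origin along its +x; axes as the gauge
- go_shoulder (a point): Centre of the handle's end face at the root of the go pin, 35 mm from the gauge's origin along +x; this square face is the shoulder that stops against the bushing face. Axes as the gauge
- nogo_face (a point): Centre of the no-go end's flat face, 49 mm from the gauge's origin along -x; axes as the gauge
- stand: Fixed stand, 78 mm high: a brass bushing (face 28 wide, 36 high, 46 mm long) clamped level in the slot between two grey cheeks on a dark 100 x 90 x 10 mm base plate. Origin on the bench under the slot's middle, z up. The bushing's face looks to local -x, 23 mm from the origin; local +x is the push-in direction. In front of the face there is only the base plate, 10 mm thick
- rack: Fixed teak rack, base 150 x 100 x 10 mm, origin on the bench under its middle. Two saddles, 10 mm thick, at local x = -28 and +28 mm; between them fingers may go down to the base. Each has a flat seat 30 mm above the bench between cheeks 24 mm apart with flared tops about 43 mm high, 42 mm wide over all. Thin black pen feeds lie fixed on the base's edges, below 16 mm
- rack_seat (a point): Where the gauge's origin lies when the gauge rests centrally in the rack: 40 mm above the bench over the rack's middle; local x is the direction in which the gauge lies (either way round)
- whetstone: Loose red ceramic whetstone, 50 x 150 x 22 mm, bystander; origin under its centre, long along local y
- cap1: Loose burgundy resin pen cap lying on the bench, 61 mm long, 14 mm thick, with a metal clip, bystander; origin under its centre, long along local x
- cap2: Second burgundy resin pen cap, the same as the first, bystander
- pinvise: Loose chrome pin vise lying on the bench, 90 mm long, 10 mm thick, bystander; origin under its centre, long along local x
- slot_face (a point): Point in the plane of the bushing's face, over the slot's middle line, at the bore's height (55 mm); axes as the stand, +x into the bore. The bushing is clamped anywhere in its slot: the bore's true centre is up to 5 mm to either side of this point along local y, to be found by feel. Bore level, 13 mm in diameter, 0.5 mm chamfer at the mouth, blind, 36 mm deep, rigid
Not all that is in view belongs to the job. There is more than one size of the gauge; the one meant has the size given above.

How it is judged:
By the outcome, as a careful person would: the job done as asked, in the order asked, and still so for the second after the job is handed in, with the robot touching nothing.
It also fails if it takes over 72 s, if anything falls off the work surface, if the arm or the gripper's body presses on something with over 40 N, if the wrist force passes 120 N, or if a joint passes its speed limit or range.

### The arm

A 6-joint arm with a two-finger parallel gripper is mounted at the origin on the work surface. World frame = base frame: x ahead of the robot, y to its left, z up, the work surface at z = 0. Lengths are in m, angles in rad, forces in N, time in s.
With the tool pointing down it reaches from about 0.375 to 0.9 m from the base axis. Payload 3.1 kg.
Tool frame: the origin (TCP) lies midway between the tips of the shut fingers; the grasp point (between the pads) lies 19 mm behind it; z points along the fingers, y is the line along which they close (so a half turn about z gives the same grasp; the last joint's range is limited). The gripper opens to 85 mm and grips with 20 to 120 N. Pads are 22 mm wide; open, the fingers measure 114 mm over their backs; the gripper's body (76 mm by 85 mm) begins 54 mm behind the grasp point. The pads swing forward as they close: fully open they stand 13 mm farther back than shut.
Start: joints at [-1.417, 0.527, 1.433, -0, 1.181, -0.178], TCP at [0.204, -0.591, 0.2] pointing down, gripper open.
Joint ranges: [-3.08, 3.08], [-0.75, 2.2], [0.22, 2.44], [-1.43, 4.57], [0, 2.65], [-2.85, 2.85]. Speed limits (rad/s): [2.79, 2.79, 3.14, 3.14, 3.14, 3.14].

### API

Orientations are given as a unit quaternion [x, y, z, w].
In Python, from station import manip gives the robot as it stands. The module is installed in compiled form; this text tells all that it offers.
- The arm moves only by the tool apply_moves, never from a script. Its arguments are lists of equal length, an entry for each row: "claw": the gripper's target within -1 to 1 (fully open at 1, half-way at 0, shut at -1); "travel": the shift along the tool's x, y, z scaled (see below), a list of three; "turn": the turn, a rotation vector about the tool's x, y, z scaled (see below), a list of three. In form: {"claw": [claw, ...], "travel": [[dx, dy, dz], ...], "turn": [[rx, ry, rz], ...]}. A call has 1 to 5 rows; each row is the pose to reach, as a shift and turn from the pose commanded when the call began, along the tool's axes at that moment, turning the shorter way round; what a row does not reach only later rows make up. The controller multiplies each number of a shift by 800 mm and each number of a turn by 180 degrees. A row lasts 1/12 s, in which the tool goes at most 41.7 mm and 7.16 degrees, less where a joint would pass 70% of its speed; a pose out of reach is approached as far as the arm can. A call with a number of a shift or a turn outside -1 to 1 is refused whole. A call with a gripper value outside its range is refused whole. The fingers move at their own pace and stop on an object; "newtons" is the grip in N (left out, the last holds). Time passes only in rows, so rows that repeat a pose let the fingers close. It gives the time, the measured TCP pose, the force, the opening and the grip force at its end, in the units of the state.
- manip.sense(): the state, without advancing time (a new reading comes with each control period).
- manip.snapshot(name): name is "scene" or "top"; returns a dict with "pixels" (384x512x3 uint8, red, green, blue), "depth" (384x512 float32, m along the optical axis (not along the pixel's ray), 0 where there is no reading), "intrinsics" (3x3 intrinsics, pixels), "R" (3x3) and "t" (3): a world point X has camera coordinates R X + t. Camera axes: x right, y down, z forward; pixel columns grow to the right and rows downward; lengths in m; the calibration is good to about 2 mm. A picture is of the moment at which its call begins.
- manip.sign_off(): hands the job in; it is judged then, once.
The state is a dict: "t": time; "q": joint angles; "qd": joint speeds; "tau": joint torques, N m; "tcp_pos": TCP position; "tool_rot": TCP orientation; "force": force on the tool from outside, world axes, zero at the start; "ft_torque": the same for the moment, N m; "finger_gap": opening from 0.0 (shut) to 1.0 (fully open); "gripper_force": force on a finger pad.
Only numpy, scipy, OpenCV 4.12 (cv2) and the standard library are available. Lean on these libraries where they do the work, as an engineer would, in place of code of your own. Each camera call takes 0.05 s, during which the arm holds its last target. There are 200 camera calls.

## Working session

There is one attempt and no reset: what is moved stays moved. The work goes in short steps, Python scripts to look and compute and a tool call to move; the robot and the scene stay as the last step left them, time stands still between calls to the robot, and variables do not carry over. Pictures are saved under pics/ and viewed, at most 10 in all, crops included, and the job is handed in when it is done.

Besides the shell and the picture viewer there is one more tool, called after ">>>" as a command line: name --argument value ..., lists and objects as JSON in quotes. apply_moves: Moves the arm, as the interface text tells. Shifts and turns lie within -1 to 1; 1 stands for 800 mm of shift or 180 degrees of turn. Its arguments: {"type":"object","properties":{"claw":{"type":"array","items":{"type":"number"}},"travel":{"type":"array","items":{"type":"array","items":{"type":"number"}}},"turn":{"type":"array","items":{"type":"array","items":{"type":"number"}}},"newtons":{"type":"number"}},"required":["claw","travel","turn"]}

```bash
mkdir -p pics
python3 - <<'E'
from station import manip
import cv2,numpy as np
for n in("scene","top"):
    s=manip.snapshot(n); cv2.imwrite(f"pics/{n}1.png",cv2.resize(s["pixels"][:,:,::-1],(800,600))); np.savez(f"{n}.npz",**s)
    print(n,s["intrinsics"],s["R"],s["t"])
print(manip.sense())
E
```

```text
scene [[365.29038581   0.         257.03691945]
 [  0.         365.29038581 190.28391851]
 [  0.           0.           1.        ]] [[-0.39611245  0.91808386  0.01472911]
 [ 0.6214445   0.27986568 -0.73176631]
 [-0.67594502 -0.28070843 -0.68139644]] [ 0.19651333 -0.31076237  1.27081109]
top [[462.48929715   0.         251.46782383]
 [  0.         462.48929715 193.53720107]
 [  0.           0.           1.        ]] [[-0.01993472 -0.99968708 -0.01511137]
 [-0.99630886  0.02112503 -0.0832009 ]
 [ 0.08349409  0.013397   -0.99641821]] [0.04875113 0.54531692 1.04226675]
{'t': 0.1, 'q': array([-1.41648064e+00,  5.28386685e-01,  1.43377164e+00, -3.42288399e-05,
        1.18141483e+00, -1.78478418e-01]), 'qd': array([-1.56743594e-04, -2.82680734e-03, -2.07114635e-03,  1.35727899e-03,
        8.97337533e-05,  7.95365498e-04]), 'tau': array([ 1.69179493e-04, -4.43304133e+01, -1.78586286e+01, -3.19788378e-04,
        3.85724838e-03,  9.36288274e-06]), 'tcp_pos': array([ 0.20409794, -0.58998502,  0.19872406]), 'tool_rot': array([ 9.86186361e-01,  1.65636591e-01, -3.86241629e-06, -9.90369843e-04]), 'force': array([ 0.33666996,  0.10959558, -0.11998631]), 'ft_torque': array([ 0.00154923,  0.00073147, -0.02352704]), 'gripper_force': 0.0, 'finger_gap': 1.0020922299900072}
```

View pics/scene1.png

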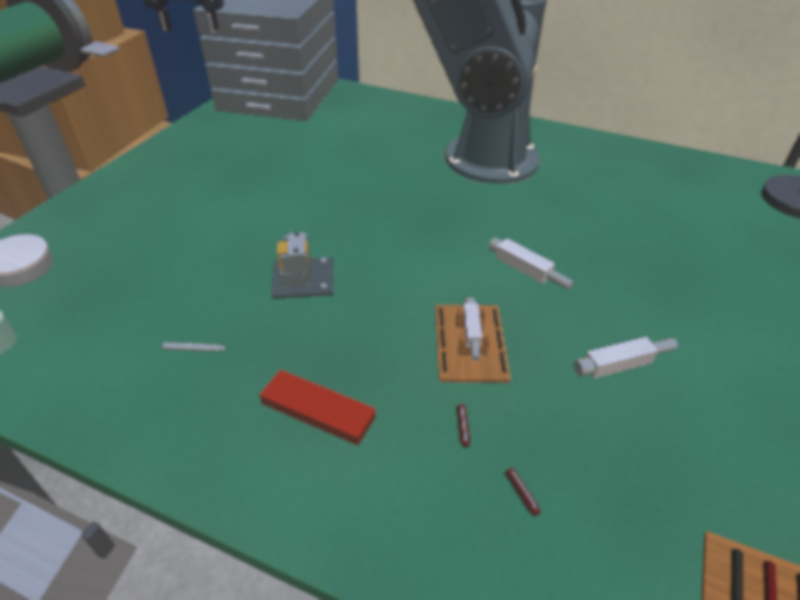

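View pics/top1.png

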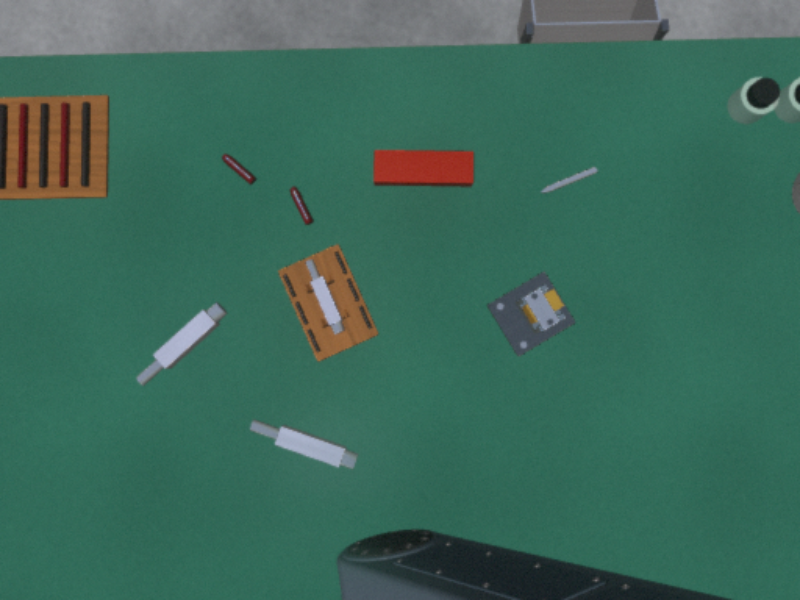

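The top view shows the gauge in the rack at (325,300) with its thin end up-left. The stand is at (535,312), its bare plate with two bolts to the lower left, and two larger decoy gauges lie on the bench. Next I'll measure rack, gauge and stand from depth and colour.

```bash
cat > h.py <<'E'
import numpy as np,cv2
def load(n):
    s=dict(np.load(n+".npz")); K=s["intrinsics"]
    v,u=np.mgrid[:384,:512]; d=s["depth"]
    ray=np.stack([(u-K[0,2])/K[0,0],(v-K[1,2])/K[1,1],np.ones_like(d)],-1)
    s["P"]=(ray*d[...,None]-s["t"])@s["R"]; s["hsv"]=cv2.cvtColor(s["pixels"],cv2.COLOR_RGB2HSV)
    return s
def plane(s,uv,z):
    K,R,t=s["intrinsics"],s["R"],s["t"]; uv=np.atleast_2d(uv).astype(float)
    r=np.c_[(uv[:,0]-K[0,2])/K[0,0],(uv[:,1]-K[1,2])/K[1,1],np.ones(len(uv))]@R
    c=-t@R; return c+r*((z-c[2])/r[:,2])[:,None]
def rect(s,m,z):
    """min-area rect of the largest blob of mask m, its pixels cast on plane z"""
    c=max(cv2.findContours(m.astype(np.uint8),0,cv2.CHAIN_APPROX_NONE)[0],key=cv2.contourArea)[:,0]
    X=plane(s,c,z)[:,:2]; r=cv2.minAreaRect((X*1000).astype(np.float32)); b=cv2.boxPoints(r)
    return np.round(r[0],1),np.round(r[1],1),round(r[2],2),np.round(b,1).tolist()
E
python3 - <<'E'
from h import *
s=load("top");P=s["P"];H,S,V=[s["hsv"][...,i].astype(int) for i in range(3)]
v,u=np.mgrid[:384,:512]
box=lambda a,b,c,d:(u>a)&(u<b)&(v>c)&(v<d)
ra=box(170,250,150,235); st=box(305,375,170,232)
green=(H>60)&(H<95)&(S>80)
print("bench z",np.median(P[box(270,300,240,280)][:,2]))
print("rack",rect(s,cv2.morphologyEx((ra&~green).astype(np.uint8),3,np.ones((5,5))),.010))
hm=ra&(S<60)&(V>150); print("handle",rect(s,hm,.05),np.median(P[hm][:,2]))
gm=ra&(S<60)&(V>90); print("gauge",rect(s,gm,.046))
print("plate",rect(s,st&~green,.010))
pl=st&~green&(P[...,2]<.02); print("plate lo",rect(s,pl,.01),np.median(P[pl][:,2]))
hi=st&(P[...,2]>.068); print("hi",rect(s,hi,.078),np.percentile(P[hi][:,2],[10,50,90]))
br=st&(H>12)&(H<32)&(S>120); n,l,a,c=cv2.connectedComponentsWithStats(br.astype(np.uint8))
for i in range(1,n):
    if a[i,4]>4: print("brass",a[i],c[i],np.median(P[l==i],0),plane(s,c[i],.073))
a=cv2.resize(s["pixels"][165:240,300:380,::-1],None,fx=7,fy=7,interpolation=cv2.INTER_CUBIC)
q=load("scene");b=cv2.resize(q["pixels"][140:195,168:222,::-1],None,fx=7,fy=7,interpolation=cv2.INTER_CUBIC)
cv2.imwrite("pics/stand.png",cv2.resize(np.hstack([a[:385],b[:385]]),(800,330)));
E
```

```text
bench z -0.0009863201751063395
rack (array([550.6, 135.7]), array([152.6, 102.5]), 23.14, [[460.29998779296875, 152.89999389648438], [500.6000061035156, 58.599998474121094], [640.7999877929688, 118.5999984741211], [600.5999755859375, 212.8000030517578]])
handle (array([554.7, 137.3]), array([108.6,  19.6]), 22.63, [[500.79998779296875, 125.4000015258789], [508.3999938964844, 107.30000305175781], [608.5999755859375, 149.10000610351562], [601.0999755859375, 167.1999969482422]]) 0.04864650474274081
gauge (array([556.8, 137.5]), array([114.3,  22. ]), 23.18, [[500.0, 125.0999984741211], [508.6000061035156, 104.9000015258789], [613.7000122070312, 149.89999389648438], [605.0999755859375, 170.10000610351562]])
plate (array([ 527.1, -166.9]), array([ 88.9, 100.4]), 29.22, [[463.79998779296875, -144.8000030517578], [512.7999877929688, -232.39999389648438], [590.4000244140625, -189.0], [541.4000244140625, -101.4000015258789]])
plate lo (array([ 527.1, -166.9]), array([ 88.9, 100.4]), 29.22, [[463.79998779296875, -144.8000030517578], [512.7999877929688, -232.39999389648438], [590.4000244140625, -189.0], [541.4000244140625, -101.4000015258789]]) 0.00868343387823765
hi (array([ 531.7, -174.5]), array([54.2, 46.6]), 29.62, [[496.6000061035156, -167.60000610351562], [519.7000122070312, -208.10000610351562], [566.7999877929688, -181.3000030517578], [543.7999877929688, -140.8000030517578]]) [0.07048418 0.07533768 0.07918423]
brass [349 186  12  13  82] [354.15853659 191.67073171] [ 0.54101546 -0.18793133  0.07151028] [[ 0.54135595 -0.18795286  0.073     ]]
brass [335 195   8  12  44] [338.45454545 200.59090909] [ 0.52353163 -0.15488686  0.06274551] [[ 0.52251906 -0.15298874  0.073     ]]
```

View pics/stand.png

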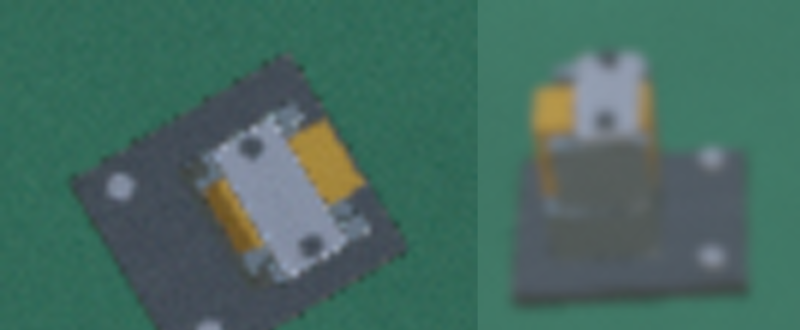

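The crops show the brass bushing with its face on the bolt side of the plate, at crop-left (235,215). The bolts mark the bare plate in front of it. So stand +x is about (0.489,-0.873).

```bash
cat >> h.py <<'E'
from scipy.spatial.transform import Rotation as Ro
def plan(pos,yawdeg,cur=None):
    """delta from current tool pose to a tool-down pose with tool x at yaw, in move units"""
    from station import manip
    s=manip.sense(); p,q=(s["tcp_pos"],Ro.from_quat(s["tool_rot"])) if cur is None else (np.array(cur[0]),down(cur[1]))
    D=down(yawdeg); print("t",round(s["t"],2),"tcp",np.round(p,4),"F",np.round(s["force"],2),"gap",round(s["finger_gap"],3),"grip",round(s["gripper_force"],1),"yaw",np.round(q.as_euler("ZYX",1),2))
    print("travel",np.round(q.inv().apply(np.array(pos)-p)/.8,4),"turn",np.round((q.inv()*D).as_rotvec()/np.pi,4))
def down(y): return Ro.from_euler("z",y,degrees=True)*Ro.from_euler("x",180,degrees=True)
E
python3 - <<'E'
from h import *
s=load("top");P=s["P"];H,S,V=[s["hsv"][...,i].astype(int) for i in range(3)]
v,u=np.mgrid[:384,:512]; st=(u>305)&(u<375)&(v>170)&(v<232)
a=np.radians(-60.78); X=np.array([np.cos(a),np.sin(a)]);Y=np.array([-X[1],X[0]]); far=np.array([.5516,-.2107])
br=(st&(H>12)&(H<32)&(S>100))
for nm,b in(("back",br&(u>345)),("front",br&(u<345)),("front bright",br&(u<345)&(V>170)),("front dark",br&(u<345)&(V<=150))):
    vv,uu=np.nonzero(b); Q=plane(s,np.c_[uu,vv],.073)[:,:2]-far
    print(nm,len(uu),"V",np.percentile(V[b],[10,50,90]),"x",np.round(np.percentile(Q@X,[0,5,50,95,100])*1e3,1),"y",np.round(np.percentile(Q@Y,[0,5,50,95,100])*1e3,1))
hi=st&(P[...,2]>.074)&(S<60)
vv,uu=np.nonzero(hi);Q=plane(s,np.c_[uu,vv],.078)[:,:2]-far
print("cap",np.round([np.percentile(Q@X,[1,50,99])*1e3,np.percentile(Q@Y,[1,50,99])*1e3],1))
# cloud in stand frame, faces with normal -x
for lo,hi_ in((.03,.04),(.04,.05),(.05,.06),(.06,.068)):
    m=st&(P[...,2]>lo)&(P[...,2]<hi_); Q=P[m][:,:2]-far; print(lo,m.sum(),np.round(np.percentile(Q@X,[5,50])*1e3,1),np.round(np.percentile(Q@Y,[5,50,95])*1e3,1))
plan([.5495,.1345,.12],23.1)
E
```

```text
back 86 V [152.5 164.  167. ] x [-32.3 -31.4 -24.8 -18.1 -17.5] y [-11.3 -10.1   2.3  14.7  16.3]
front 49 V [108.8 120.  153.4] x [-69.3 -68.5 -64.7 -61.  -60.6] y [-10.5  -9.2   2.5  14.6  16. ]Traceback (most recent call last):
  File "<stdin>", line 8, in <module>
    return _quantile_unchecked(
        a, q, axis, out, overwrite_input, method, keepdims, weights)
    return _ureduce(a,
                    func=_quantile_ureduce_func,
    ...<5 lines>...
                    overwrite_input=overwrite_input,
                    method=method)
    r = func(a, **kwargs)
    result = _quantile(arr,
                       quantiles=q,
    ...<2 lines>...
                       out=out,
                       weights=wgt)
    previous = arr[previous_indexes]
               ~~~^^^^^^^^^^^^^^^^^^
IndexError: index 0 is out of bounds for axis 0 with size 0
```

Run:
```python
from h import *
plan([.5495,.1345,.12],23.1)
```

```text
t 0.1 tcp [ 0.2041 -0.59    0.1987] F [ 0.34  0.11 -0.12] gap 1.002 grip 0.0 yaw [ 1.9070e+01 -2.0000e-02 -1.7989e+02]
travel [ 0.7039 -0.7147  0.1   ] turn [-0.0006 -0.0001 -0.0224]
```

>>> apply_moves --claw '[1,1,1,1,1]' --travel '[[0.176,-0.179,0],[0.176,-0.179,0],[0.176,-0.179,0],[0.176,-0.179,0],[0.176,-0.179,0]]' --turn '[[0,0,0],[0,0,0],[0,0,0],[0,0,0],[0,0,0]]' --newtons 60

```text
t: 0.52
tcp_pos: [0.2908, -0.4059, 0.1991]
tool_rot: [0.986, 0.166, -0.0, -0.001]
force: [0.7, 0.3, 0.4]
finger_gap: 1.003
gripper_force: 0.0
```

>>> apply_moves --claw '[1,1,1,1,1]' --travel '[[0.176,-0.179,0],[0.176,-0.179,0],[0.176,-0.179,0],[0.176,-0.179,0],[0.176,-0.179,0]]' --turn '[[0,0,0],[0,0,0],[0,0,0],[0,0,0],[0,0,0]]'

```text
t: 0.93
tcp_pos: [0.3769, -0.225, 0.1994]
tool_rot: [0.986, 0.166, -0.0, -0.001]
force: [0.7, -0.0, -0.5]
finger_gap: 1.0
gripper_force: 0.0
```

>>> apply_moves --claw '[1,1,1,1,1]' --travel '[[0.176,-0.179,0],[0.176,-0.179,0],[0.176,-0.179,0],[0.176,-0.179,0],[0.176,-0.179,0]]' --turn '[[0,0,0],[0,0,0],[0,0,0],[0,0,0],[0,0,0]]'

```text
t: 1.35
tcp_pos: [0.4634, -0.0439, 0.1995]
tool_rot: [0.986, 0.166, -0.0, -0.0]
force: [0.7, -1.0, 0.6]
finger_gap: 1.001
gripper_force: 0.0
```

>>> apply_moves --claw '[0.3,0.3,0.3,0.3,0.3]' --travel '[[0.176,-0.179,0],[0.176,-0.179,0],[0.176,-0.179,0],[0.176,-0.179,0],[0.176,-0.179,0]]' --turn '[[0,0,-0.0224],[0,0,-0.0224],[0,0,-0.0224],[0,0,-0.0224],[0,0,-0.0224]]'

```text
t: 1.77
tcp_pos: [0.55, 0.1376, 0.1993]
tool_rot: [0.98, 0.201, 0.0, -0.0]
force: [-0.4, -0.4, -0.3]
finger_gap: 0.651
gripper_force: 0.0
```

Run:
```python
from h import *
plan([.5495,.1345,.021],23.1)
```

```text
t 1.77 tcp [0.55   0.1376 0.1993] F [-0.35 -0.4  -0.33] gap 0.651 grip 0.0 yaw [ 2.3180e+01 -1.0000e-02 -1.7998e+02]
travel [-0.0021  0.0034  0.2229] turn [-0.0001 -0.      0.0004]
```

>>> apply_moves --claw '[0.2,0.2,0.2,0.2,0.2]' --travel '[[-0.002,0.0034,0.05],[-0.002,0.0034,0.1],[-0.002,0.0034,0.15],[-0.002,0.0034,0.19],[-0.002,0.0034,0.223]]' --turn '[[0,0,0],[0,0,0],[0,0,0],[0,0,0],[0,0,0]]'

```text
t: 2.18
tcp_pos: [0.5472, 0.1317, 0.0183]
tool_rot: [0.98, 0.2, -0.002, -0.0]
force: [1.1, 0.3, -0.6]
finger_gap: 0.599
gripper_force: 0.0
```

>>> apply_moves --claw '[-1,-1,-1,-1,-1]' --travel '[[0,0,0],[0,0,0],[0,0,0],[0,0,0],[0,0,0]]' --turn '[[0,0,0],[0,0,0],[0,0,0],[0,0,0],[0,0,0]]' --newtons 60

```text
t: 2.6
tcp_pos: [0.5506, 0.1316, 0.0233]
tool_rot: [0.98, 0.2, 0.002, 0.0]
force: [0.5, 0.2, 0.6]
finger_gap: 0.0
gripper_force: 0.0
```

>>> apply_moves --claw '[-1,-1]' --travel '[[0,0,0],[0,0,0]]' --turn '[[0,0,0],[0,0,0]]'

```text
t: 2.77
tcp_pos: [0.5498, 0.1316, 0.0225]
tool_rot: [0.98, 0.2, 0.001, 0.0]
force: [0.6, 0.3, -0.5]
finger_gap: -0.002
gripper_force: 0.0
```

Run:
```python
from h import *
from station import manip
plan([.5495,.1345,.021],23.1)
s=manip.snapshot("top"); np.savez("top.npz",**s); q=manip.snapshot("scene")
cv2.imwrite("pics/grip.png",np.hstack([cv2.resize(s["pixels"][140:240,160:260,::-1],(400,400)),cv2.resize(q["pixels"][170:270,250:350,::-1],(400,400))]))
```

```text
t 2.77 tcp [0.5498 0.1316 0.0225] F [ 0.62  0.32 -0.48] gap -0.002 grip 0.0 yaw [ 2.3100e+01 -1.3000e-01  1.7995e+02]
travel [ 0.0011 -0.0035  0.0019] turn [ 0.0003 -0.0007 -0.    ]
```

View pics/grip.png

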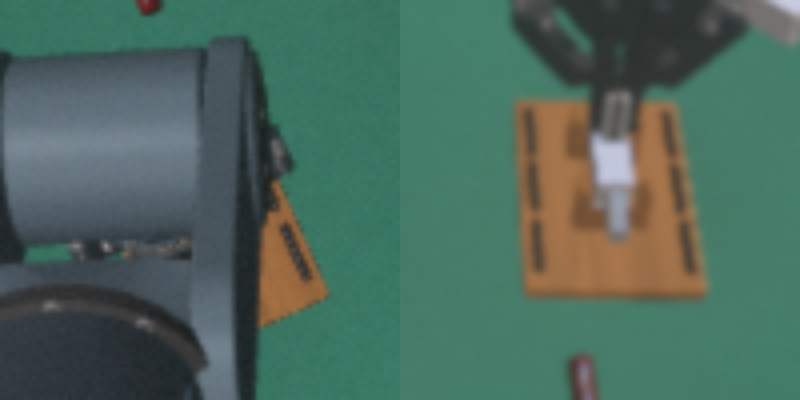

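The right crop (scene) shows the gripper's fingers at (615,110) covering the upper half of the handle, which now ends at (615,185). The reading says they are fully shut with no grip. I'll project the TCP to understand this.

Run:
```python
from h import *
from station import manip
q=manip.snapshot("scene"); np.savez("scene.npz",**q); s=load("scene")
def pr(X): 
    c=s["R"]@np.array(X)+s["t"]; p=s["intrinsics"]@c/c[2]; return np.round([(p[0]-250)*4,(p[1]-170)*4],0)
p=manip.sense()["tcp_pos"]; print("tcp",pr(p),"tcp+30",pr(p+[0,0,.03]))
g=np.array([.5495,.1345,.05]); x=np.array([np.cos(np.radians(23.1)),np.sin(np.radians(23.1)),0])
for d in(-.049,-.035,0,.035,.065): print(d,pr(g+d*x))
P=s["P"]
for n,(a,b) in {"handle":(610,150),"pad":(615,100),"pin":(620,220),"handle end":(613,178)}.items():
    uu,vv=int(250+(a-400)/4),int(170+b/4); print(n,P[vv,uu],s["pixels"][vv,uu])
```

```text
tcp [201. 170.] tcp+30 [206. 133.]
-0.049 [203.  78.]
-0.035 [205.  95.]
0 [210. 137.]
0.035 [216. 182.]
0.065 [221. 224.]
handle [0.55975511 0.13643126 0.05165679] [193 197 219]
pad [0.56071354 0.13513953 0.08919754] [110 108 104]
pin [1.12996136 0.26328339 0.63562626] [146 152 167]
handle end [0.57737284 0.14475905 0.04949048] [190 194 216]
```

Run:
```python
from h import *
s=load("scene"); c=s["pixels"][165:235,255:350,::-1]; cv2.imwrite("pics/g2.png",cv2.resize(c,(760,560),interpolation=cv2.INTER_CUBIC))
```

```text
(no output)
```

View pics/g2.png

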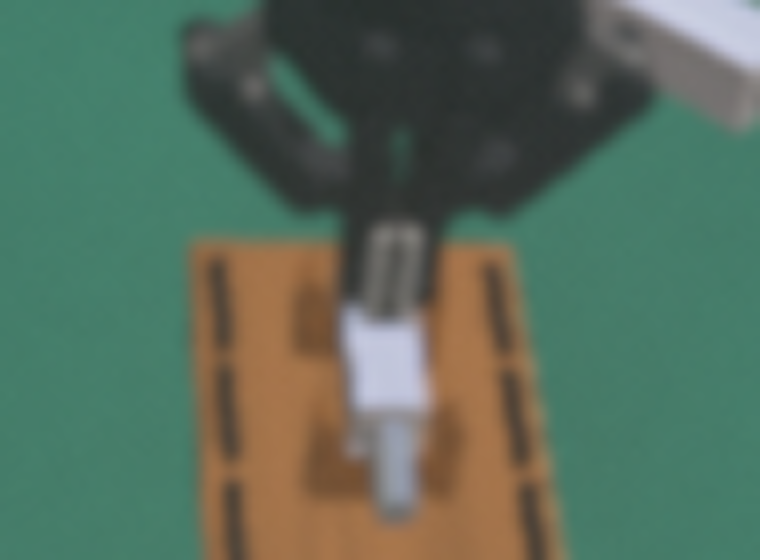

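The picture shows the shut pads at (395,270), ending at the top of mid-handle (390,320). I'll take a depth profile to see where the fingertips really are.

Run:
```python
from h import *
s=load("scene");P=s["P"]
for u in(298,301,304,308):
    for v in range(190,230,3): print(u,v,np.round(P[v,u]*1e3,0),s["pixels"][v,u])
from station import manip
x=manip.sense(); print(x["q"],x["finger_gap"],x["gripper_force"])
```

```text
298 190 [560. 123.  99.] [48 53 50]
298 193 [553. 122.  84.] [51 64 59]
298 196 [560. 124.  81.] [62 58 52]
298 199 [559. 125.  71.] [61 60 56]
298 202 [560. 126.  63.] [87 85 86]
298 205 [550. 125.  44.] [151 154 170]
298 208 [555. 127.  40.] [154 152 163]
298 211 [562. 129.  38.] [133 124 126]
298 214 [567. 131.  34.] [131 117 115]
298 217 [579. 135.  37.] [125 103  87]
298 220 [586. 137.  35.] [129 110 101]
298 223 [585. 138.  25.] [118  83  55]
298 226 [584. 139.  14.] [121  85  56]
298 229 [587. 140.   8.] [159 113  73]
301 190 [565. 130. 105.] [49 54 51]
301 193 [564. 131.  96.] [74 75 72]
301 196 [559. 131.  83.] [93 93 89]
301 199 [559. 132.  74.] [98 97 94]
301 202 [560. 133.  66.] [105 104 101]
301 205 [561. 134.  58.] [150 151 165]
301 208 [561. 135.  49.] [195 198 219]
301 211 [570. 138.  49.] [194 199 219]
301 214 [580. 141.  50.] [193 196 218]
301 217 [584. 143.  45.] [135 130 129]
301 220 [588. 145.  41.] [122 120 120]
301 223 [584. 145.  26.] [114 102  94]
301 226 [584. 146.  17.] [117  99  87]
301 229 [587. 147.  11.] [150 112  82]
304 190 [560. 136. 104.] [52 56 53]
[... 443 characters left out ...]
[145 151 163]
304 229 [610. 159.  40.] [117 110 104]
308 190 [556. 143. 103.] [47 52 50]
308 193 [560. 145.  98.] [61 64 62]
308 196 [552. 145.  82.] [70 69 66]
308 199 [553. 146.  74.] [71 67 61]
308 202 [552. 147.  64.] [85 69 57]
308 205 [523. 142.  27.] [134 103  85]
308 208 [523. 143.  16.] [138 113 108]
308 211 [525. 144.   9.] [160 134 127]
308 214 [574. 155.  51.] [176 155 152]
308 217 [578. 157.  45.] [137 114 100]
308 220 [574. 157.  32.] [141 108  85]
308 223 [576. 159.  25.] [121  85  60]
308 226 [575. 160.  14.] [128  94  67]
308 229 [581. 162.  11.] [157 113  77]
[3.73243429e-02 7.08611329e-01 1.71761882e+00 2.64122512e-05
 7.14538656e-01 1.20492149e+00] 0.00238606652072707 0.0
```

>>> apply_moves --claw '[-1,-1,-1,-1]' --travel '[[0,0,-0.025],[0,0,-0.05],[0,0,-0.05],[0,0,-0.05]]' --turn '[[0,0,0],[0,0,0],[0,0,0],[0,0,0]]'

```text
t: 3.25
tcp_pos: [0.5499, 0.1316, 0.0622]
tool_rot: [0.98, 0.2, 0.001, 0.0]
force: [-0.4, -0.0, -0.3]
finger_gap: -0.002
gripper_force: 0.0
```

Run:
```python
from h import *
from station import manip
q=manip.snapshot("scene"); np.savez("scene.npz",**q); s=load("scene");P=s["P"]
cv2.imwrite("pics/g3.png",cv2.resize(s["pixels"][130:240,235:370,::-1],(736,600),interpolation=cv2.INTER_CUBIC))
for v in range(176,212,2): print(v,[list(np.round(P[v,u]*1e3).astype(int)) for u in(299,302,305)])
print(manip.sense()["tcp_pos"])
```

```text
176 [[np.int64(561), np.int64(121), np.int64(139)], [np.int64(565), np.int64(128), np.int64(144)], [np.int64(563), np.int64(134), np.int64(145)]]
178 [[np.int64(409), np.int64(84), np.int64(0)], [np.int64(565), np.int64(129), np.int64(139)], [np.int64(563), np.int64(135), np.int64(139)]]
180 [[np.int64(549), np.int64(119), np.int64(117)], [np.int64(566), np.int64(130), np.int64(134)], [np.int64(559), np.int64(135), np.int64(131)]]
182 [[np.int64(551), np.int64(120), np.int64(113)], [np.int64(560), np.int64(129), np.int64(124)], [np.int64(561), np.int64(136), np.int64(127)]]
184 [[np.int64(553), np.int64(121), np.int64(110)], [np.int64(559), np.int64(129), np.int64(118)], [np.int64(560), np.int64(136), np.int64(121)]]
186 [[np.int64(559), np.int64(123), np.int64(110)], [np.int64(558), np.int64(130), np.int64(112)], [np.int64(561), np.int64(137), np.int64(117)]]
188 [[np.int64(561), np.int64(125), np.int64(106)], [np.int64(558), np.int64(130), np.int64(106)], [np.int64(558), np.int64(137), np.int64(108)]]
190 [[np.int64(455), np.int64(99), np.int64(1)], [np.int64(559), np.int64(131), n
[... 826 characters left out ...]
, [np.int64(542), np.int64(131), np.int64(50)], [np.int64(540), np.int64(137), np.int64(50)]]
204 [[np.int64(552), np.int64(127), np.int64(50)], [np.int64(550), np.int64(133), np.int64(51)], [np.int64(545), np.int64(139), np.int64(48)]]
206 [[np.int64(557), np.int64(129), np.int64(49)], [np.int64(556), np.int64(135), np.int64(51)], [np.int64(552), np.int64(141), np.int64(50)]]
208 [[np.int64(565), np.int64(131), np.int64(51)], [np.int64(561), np.int64(137), np.int64(50)], [np.int64(559), np.int64(143), np.int64(50)]]
210 [[np.int64(570), np.int64(133), np.int64(51)], [np.int64(566), np.int64(139), np.int64(49)], [np.int64(563), np.int64(145), np.int64(49)]]
[0.54894155 0.13155351 0.0613102 ]
```

View pics/g3.png

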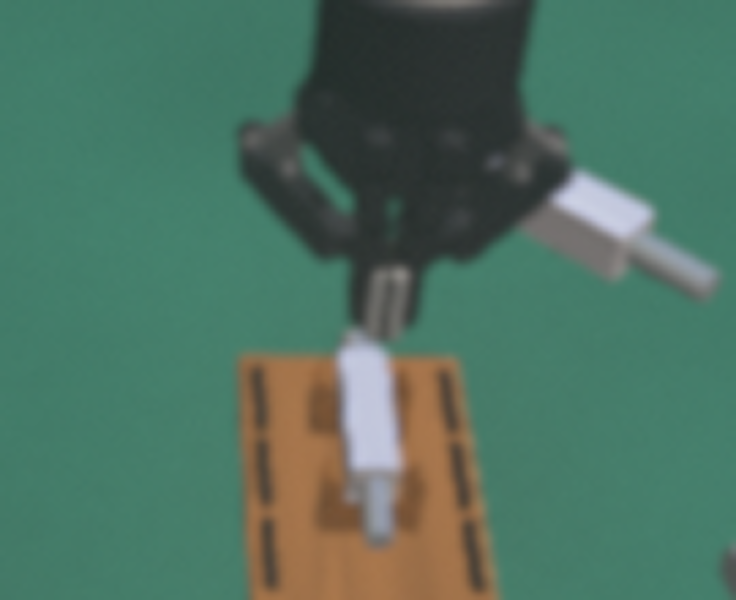

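The picture shows the shut fingertips at (385,335), clearly above the gauge, which is still in its saddles. Depth puts the tips at z≈0.098 while the TCP reads 0.061, so the real tips sit about 36 mm above the reported TCP. The xy position agrees. I'll use camera heights and descend in steps, watching the force.

>>> apply_moves --claw '[0.2,0.2,0.2,0.2,0.2]' --travel '[[0.0015,-0.0035,0],[0.0015,-0.0035,0],[0.0015,-0.0035,0],[0.0015,-0.0035,0],[0.0015,-0.0035,0]]' --turn '[[0,0,0],[0,0,0],[0,0,0],[0,0,0],[0,0,0]]'

```text
t: 3.72
tcp_pos: [0.5487, 0.1346, 0.0607]
tool_rot: [0.98, 0.2, -0.0, -0.0]
force: [0.2, 0.2, -0.3]
finger_gap: 0.597
gripper_force: 0.0
```

>>> apply_moves --claw '[0.2,0.2,0.2,0.2,0.2]' --travel '[[0,0,0.015],[0,0,0.03],[0,0,0.045],[0,0,0.06],[0,0,0.06]]' --turn '[[0,0,0],[0,0,0],[0,0,0],[0,0,0],[0,0,0]]'

```text
t: 4.13
tcp_pos: [0.5471, 0.1344, 0.0107]
tool_rot: [0.98, 0.2, -0.002, -0.0]
force: [-0.4, -0.2, 0.3]
finger_gap: 0.601
gripper_force: 0.0
```

>>> apply_moves --claw '[0.2,0.2,0.2,0.2,0.2]' --travel '[[0,0,0.008],[0,0,0.016],[0,0,0.024],[0,0,0.03],[0,0,0.03]]' --turn '[[0,0,0],[0,0,0],[0,0,0],[0,0,0],[0,0,0]]'

```text
t: 4.55
tcp_pos: [0.5483, 0.1346, -0.0118]
tool_rot: [0.98, 0.2, -0.001, -0.0]
force: [0.4, -0.3, -0.2]
finger_gap: 0.6
gripper_force: 0.0
```

Run:
```python
from h import *
from station import manip
plan([.5495,.1345,-.014],23.1)
q=manip.snapshot("scene"); np.savez("scene.npz",**q); s=load("scene");P=s["P"]
m=(P[...,2]>.012)&(P[...,2]<.09)&(abs(P[...,0]-.555)<.03)&(abs(P[...,1]-.13)<.06)&(s["pixels"].max(-1)<110)
for z in range(12,90,6):
    k=m&(P[...,2]*1e3>=z)&(P[...,2]*1e3<z+6)
    if k.any():
        w=P[k]; t=(w[:,:2]-[.5495,.1345])@np.array([np.sin(np.radians(23.1)),-np.cos(np.radians(23.1))])*1e3; print(z,k.sum(),np.round(np.sort(t)).astype(int))
```

```text
t 4.55 tcp [ 0.5483  0.1346 -0.0118] F [ 0.39 -0.33 -0.15] gap 0.6 grip 0.0 yaw [ 2.3100e+01  9.0000e-02 -1.7997e+02]
travel [0.0013 0.0007 0.0028] turn [-0.0002  0.0005 -0.    ]
12 60 [-43 -43 -43 -43 -42 -42 -42 -42 -42 -42 -42 -42 -42 -41 -41 -41 -41 -41
 -41 -41 -41 -40 -40 -40 -40 -40  10  17  17  40  40  40  40  40  40  40
  41  41  41  41  41  42  42  42  42  42  42  43  43  43  43  43  43  43
  43  43  43  44  44  44]
24 6 [-34 -30 -29 -29 -28  32]
30 18 [-41 -39 -38 -37 -34 -31 -29 -29 -29 -28 -28 -28  30  30  32  34  34  36]
36 21 [-43 -40 -40 -38 -38 -35 -33 -33 -31 -31 -29 -29 -29 -29  28  30  30  32
  33  35  36]
42 24 [-42 -39 -37 -35 -34 -33 -32 -30 -30 -30 -29 -29 -29 -29 -28  26  29  29
  31  31  33  33  35  35]
48 28 [-41 -41 -39 -39 -38 -37 -36 -34 -34 -32 -31 -29 -29 -29 -29 -29  24  25
  27  27  29  29  29  29  31  33  33  36]
54 22 [-42 -41 -35 -33 -33 -31 -29 -29 -28 -28 -28  23  23  25  25  27  29  31
  32  34  36  36]
60 22 [-46 -46 -43 -41 -38 -36 -34 -34 -30 -30 -30 -29 -29 -29 -28  23  23  28
  33  37  37  39]
66 38 [-53 -50 -49 -48 -47 -45 -43 -43 -40 -38
[... 241 characters left out ...]
39 -37 -37 -35 -35 -33 -32
 -31 -31 -29 -28  22  22  24  25  26  27  27  29  29  29  30  30  30  31
  31  32  32  33  33  33  33  33  34  34  35  35  35  35  35  37  37  37
  37  38  38  39  39  39  39  40  42  42  42  42  43  44  44  46  47  49
  49  51  51  53  53]
78 60 [-54 -52 -52 -51 -51 -50 -50 -50 -50 -49 -49 -49 -47 -47 -46 -43 -42 -39
 -39 -36 -36 -35 -34 -32 -30 -30 -28  21  23  25  27  29  30  30  30  31
  31  31  32  32  32  40  41  41  42  43  43  44  45  45  47  49  49  49
  51  51  53  53  55  56]
84 43 [-56 -55 -53 -53 -52 -51 -51 -36 -35 -35 -32 -31 -28 -26 -26 -24  19  22
  24  26  28  28  29  29  29  30  30  30  30  30  45  45  47  47  47  49
  49  51  52  54  54  56  56]
```

The fingers now straddle the handle, with their tips at z≈0.025 on both sides. Closing.

>>> apply_moves --claw '[-1,-1,-1,-1,-1]' --travel '[[0.0015,0,0.002],[0.0015,0,0.002],[0.0015,0,0.002],[0.0015,0,0.002],[0.0015,0,0.002]]' --turn '[[0,0,0],[0,0,0],[0,0,0],[0,0,0],[0,0,0]]' --newtons 60

```text
t: 5.02
tcp_pos: [0.5506, 0.1351, -0.012]
tool_rot: [0.98, 0.2, 0.001, 0.0]
force: [0.5, -0.1, 1.6]
finger_gap: 0.23
gripper_force: 58.7
```

>>> apply_moves --claw '[-1,-1,-1]' --travel '[[0,0,0],[0,0,0],[0,0,0]]' --turn '[[0,0,0],[0,0,0],[0,0,0]]'

```text
t: 5.27
tcp_pos: [0.5506, 0.1351, -0.012]
tool_rot: [0.98, 0.2, 0.001, 0.0]
force: [-0.7, 0.2, 3.3]
finger_gap: 0.224
gripper_force: 58.8
```

Run:
```python
from h import *
from station import manip
plan([.5495,.1345,-.014],23.1); s=manip.sense(); print(s["ft_torque"])
```

```text
t 5.27 tcp [ 0.5506  0.1351 -0.012 ] F [-0.67  0.18  3.27] gap 0.224 grip 58.8 yaw [ 2.3100e+01 -6.0000e-02  1.7998e+02]
travel [-0.0016  0.0002  0.0025] turn [ 0.0001 -0.0004 -0.    ]
[-0.01300376 -0.07160549  0.02739848]
```

```bash
cat >> h.py <<'E'
SX=np.array([.4882,-.8728,0]);SY=np.array([.8728,.4882,0]);M=np.array([.5230,-.1545,0])
def go_tcp(d,y=0,z=.003): return M-(.065+d-.0014)*SX+y*SY+[0,0,z]
def nogo_tcp(d,y=0,z=.003): return M-(.049+d+.0014)*SX+y*SY+[0,0,z]
E
python3 - <<'E'
from h import *
a=np.array([.5506,.1351,.09]);b=go_tcp(.025,0,.09);ys=np.linspace(23.1,-60.78,4)
for i in range(3): plan(a+(b-a)*(i+1)/3,ys[i+1],(a+(b-a)*i/3,ys[i]))
print(b)
E
```

```text
t 5.27 tcp [0.5506 0.1351 0.09  ] F [-0.67  0.18  3.27] gap 0.224 grip 58.8 yaw [ 23.1   0.  180. ]
travel [-0.0619  0.0698  0.    ] turn [ 0.     -0.      0.1553]
t 5.27 tcp [0.527  0.0643 0.09  ] F [-0.67  0.18  3.27] gap 0.224 grip 58.8 yaw [ -4.86   0.   180.  ]
travel [-0.0219  0.0906  0.    ] turn [ 0.     -0.      0.1553]
t 5.27 tcp [ 0.5034 -0.0064  0.09  ] F [-0.67  0.18  3.27] gap 0.224 grip 58.8 yaw [-32.82   0.   180.  ]
travel [0.0231 0.0903 0.    ] turn [-0.     -0.      0.1553]
[ 0.47974548 -0.07716992  0.09      ]
```

>>> apply_moves --claw '[-1,-1,-1,-1,-1]' --travel '[[0,0,-0.01],[0,0,-0.045],[0,0,-0.085],[0,0,-0.1275],[0,0,-0.1275]]' --turn '[[0,0,0],[0,0,0],[0,0,0],[0,0,0],[0,0,0]]'

```text
t: 5.68
tcp_pos: [0.5539, 0.1355, 0.0955]
tool_rot: [0.98, 0.2, 0.005, 0.001]
force: [0.4, 0.7, -1.6]
finger_gap: 0.227
gripper_force: 59.2
```

>>> apply_moves --claw '[-1,-1,-1,-1,-1]' --travel '[[-0.0619,0.0698,0],[-0.0619,0.0698,0],[-0.0619,0.0698,0],[-0.0619,0.0698,0],[-0.0619,0.0698,0]]' --turn '[[0,0,0.1553],[0,0,0.1553],[0,0,0.1553],[0,0,0.1553],[0,0,0.1553]]'

```text
t: 6.1
tcp_pos: [0.5253, 0.0637, 0.0892]
tool_rot: [0.999, -0.044, -0.001, -0.0]
force: [0.3, 0.4, -1.5]
finger_gap: 0.225
gripper_force: 59.3
```

>>> apply_moves --claw '[-1,-1,-1,-1,-1]' --travel '[[-0.0219,0.0906,0],[-0.0219,0.0906,0],[-0.0219,0.0906,0],[-0.0219,0.0906,0],[-0.0219,0.0906,0]]' --turn '[[0,0,0.1553],[0,0,0.1553],[0,0,0.1553],[0,0,0.1553],[0,0,0.1553]]'

```text
t: 6.52
tcp_pos: [0.5022, -0.0067, 0.0893]
tool_rot: [0.959, -0.282, -0.001, -0.0]
force: [-0.9, 0.7, -1.0]
finger_gap: 0.226
gripper_force: 59.6
```

>>> apply_moves --claw '[-1,-1,-1,-1,-1]' --travel '[[0.0231,0.0903,0],[0.0231,0.0903,0],[0.0231,0.0903,0],[0.0231,0.0903,0],[0.0231,0.0903,0]]' --turn '[[0,0,0.1553],[0,0,0.1553],[0,0,0.1553],[0,0,0.1553],[0,0,0.1553]]'

```text
t: 6.93
tcp_pos: [0.479, -0.0772, 0.0894]
tool_rot: [0.863, -0.505, -0.0, 0.0]
force: [-0.6, -0.6, -1.5]
finger_gap: 0.227
gripper_force: 59.7
```

>>> apply_moves --claw '[-1,-1,-1]' --travel '[[0,0,0],[0,0,0],[0,0,0]]' --turn '[[0,0,0],[0,0,0],[0,0,0]]'

```text
t: 7.18
tcp_pos: [0.4793, -0.0766, 0.0895]
tool_rot: [0.864, -0.504, -0.0, 0.0]
force: [-0.7, -0.1, -0.7]
finger_gap: 0.22
gripper_force: 59.7
```

Run:
```python
from h import *
plan(go_tcp(.025),-60.78)
```

```text
t 7.18 tcp [ 0.4793 -0.0766  0.0895] F [-0.66 -0.1  -0.73] gap 0.22 grip 59.7 yaw [-6.0520e+01  1.0000e-02  1.7999e+02]
travel [ 9.000e-04 -1.000e-04  1.082e-01] turn [0.     0.     0.0014]
```

>>> apply_moves --claw '[-1,-1,-1,-1,-1]' --travel '[[0,0,0.04],[0,0,0.08],[0.001,0,0.108],[0.001,0,0.108],[0.001,0,0.108]]' --turn '[[0,0,0.0014],[0,0,0.0014],[0,0,0.0014],[0,0,0.0014],[0,0,0.0014]]'

```text
t: 7.6
tcp_pos: [0.4789, -0.0772, 0.0024]
tool_rot: [0.862, -0.507, -0.001, 0.0]
force: [-0.3, 0.5, -1.4]
finger_gap: 0.224
gripper_force: 59.6
```

>>> apply_moves --claw '[-1,-1]' --travel '[[0,0,0],[0,0,0]]' --turn '[[0,0,0],[0,0,0]]'

```text
t: 7.77
tcp_pos: [0.4808, -0.0781, 0.0046]
tool_rot: [0.862, -0.507, 0.001, -0.0]
force: [0.5, -1.2, -1.0]
finger_gap: 0.224
gripper_force: 59.6
```

Run:
```python
from h import *
from station import manip
plan(go_tcp(.01),-60.78)
s=manip.snapshot("top"); np.savez("top.npz",**s); q=manip.snapshot("scene"); np.savez("scene.npz",**q)
cv2.imwrite("pics/pre.png",np.hstack([cv2.resize(s["pixels"][150:230,290:370,::-1],(400,400),interpolation=2),cv2.resize(q["pixels"][135:215,160:240,::-1],(400,400),interpolation=2)]))
```

```text
t 7.77 tcp [ 0.4808 -0.0781  0.0046] F [ 0.55 -1.22 -1.02] gap 0.224 grip 59.6 yaw [-6.0950e+01 -1.3000e-01 -1.7989e+02]
travel [0.017  0.0005 0.002 ] turn [-0.0006 -0.0008 -0.001 ]
```

View pics/pre.png

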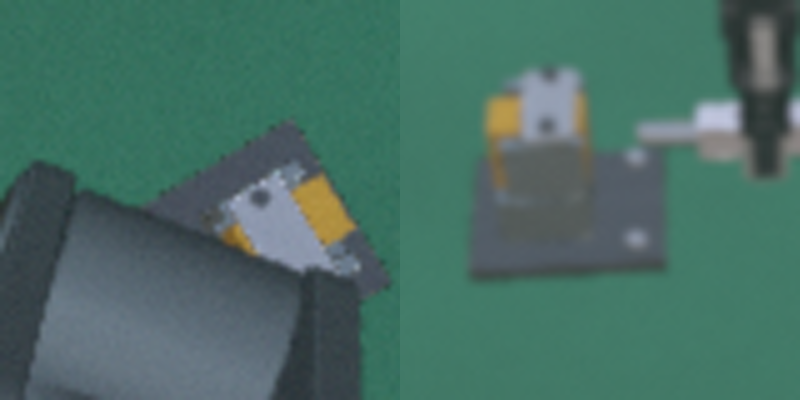

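The right crop shows the go pin's tip at (640,130), level, some 25 mm in front of the brass face at (590,110). I'll check the pin's line against the stand from depth, then advance slowly.

Run:
```python
from h import *
from station import manip
plan(go_tcp(.010),-60.78)
s=load("scene");P=s["P"]-M; x=P@SX*1e3;y=P@SY*1e3;z=P[...,2]*1e3;V=s["hsv"][...,2];S=s["hsv"][...,1]
m=(x>-60)&(x<-15)&(z>40)&(z<75)&(abs(y)<20)&(S<70)
for a in range(-60,-15,6):
    k=m&(x>=a)&(x<a+6)
    if k.sum(): print(a,k.sum(),"y",np.round(np.percentile(y[k],[10,50,90]),1),"z",np.round(np.percentile(z[k],[5,50,95]),1))
H=s["hsv"][...,0];b=(H>12)&(H<32)&(S>110)&(abs(x)<60)&(abs(y)<30)&(z>40)
print("brass top x",np.round(np.percentile(x[b&(z>70)],[2,50,98]),1),"y",np.round(np.percentile(y[b&(z>70)],[2,50,98]),1),"z",np.round(np.percentile(z[b],[2,50,98]),1))
n,l,aa,c=cv2.connectedComponentsWithStats(b.astype(np.uint8))
for i in range(1,n):
    vv,uu=np.nonzero(l==i)
    Q=plane(s,np.c_[uu,vv],.073)-M; print(aa[i],np.round([np.percentile(Q@SX*1e3,[0,100]),np.percentile(Q@SY*1e3,[0,100])],1))
```

```text
t 7.87 tcp [ 0.4807 -0.0782  0.0046] F [-0.05 -0.67 -1.64] gap 0.222 grip 59.6 yaw [-6.0980e+01 -1.4000e-01 -1.7989e+02]
travel [0.0171 0.0004 0.0021] turn [-0.0006 -0.0008 -0.0011]
-60 18 y [-1.6  7.5 11.1] z [51.1 60.9 68.5]
-54 10 y [1.9 4.9 7.6] z [56.6 60.5 64.1]
-48 10 y [2.5 4.8 8.9] z [56.6 60.3 63.1]
-42 8 y [0.2 5.2 6.9] z [57.5 60.9 62.3]
-36 14 y [1.  4.5 7.8] z [52.  60.2 63. ]
-30 6 y [1.2 5.7 6.5] z [54.1 59.3 62.3]
brass top x [34.6 39.9 45.4] y [-12.9  -0.6  12.6] z [72.  73.2 75.5]
[178 155   5   7  34] [[ 34.7  45.6]
 [-12.8  12.2]]
```

>>> apply_moves --claw '[-1,-1,-1,-1,-1]' --travel '[[0.004,0,0],[0.008,0,0],[0.012,0,0],[0.014,0,0],[0.014,0,0]]' --turn '[[0,0,0],[0,0,0],[0,0,0],[0,0,0],[0,0,0]]'

```text
t: 8.28
tcp_pos: [0.4857, -0.0884, 0.0034]
tool_rot: [0.861, -0.508, 0.001, -0.0]
force: [-0.4, 0.2, -1.3]
finger_gap: 0.221
gripper_force: 59.6
```

>>> apply_moves --claw '[-1,-1,-1]' --travel '[[0,0,0],[0,0,0],[0,0,0]]' --turn '[[0,0,0],[0,0,0],[0,0,0]]'

```text
t: 8.53
tcp_pos: [0.4848, -0.0875, 0.0031]
tool_rot: [0.862, -0.508, -0.0, 0.0]
force: [-0.0, -0.3, -1.9]
finger_gap: 0.223
gripper_force: 59.6
```

Run:
```python
from h import *
plan(go_tcp(.0),-60.78)
```

```text
t 8.53 tcp [ 0.4848 -0.0875  0.0031] F [-0.04 -0.27 -1.93] gap 0.223 grip 59.6 yaw [-6.1010e+01  2.0000e-02  1.7998e+02]
travel [ 0.0168 -0.0009  0.0001] turn [ 0.0001  0.0001 -0.0013]
```

>>> apply_moves --claw '[-1,-1,-1,-1,-1]' --travel '[[0.003,-0.0009,0],[0.006,-0.0009,0],[0.009,-0.0009,0],[0.01,-0.0009,0],[0.01,-0.0009,0]]' --turn '[[0,0,-0.0013],[0,0,-0.0013],[0,0,-0.0013],[0,0,-0.0013],[0,0,-0.0013]]'

```text
t: 8.95
tcp_pos: [0.4899, -0.0947, 0.0032]
tool_rot: [0.863, -0.506, 0.0, -0.0]
force: [0.2, 0.3, -1.8]
finger_gap: 0.225
gripper_force: 59.6
```

>>> apply_moves --claw '[-1,-1,-1]' --travel '[[0.0005,0,0],[0.001,0,0],[0.0015,0,0]]' --turn '[[0,0,0],[0,0,0],[0,0,0]]'

```text
t: 9.2
tcp_pos: [0.49, -0.0953, 0.0032]
tool_rot: [0.863, -0.506, -0.0, 0.0]
force: [-0.2, -0.3, -1.6]
finger_gap: 0.225
gripper_force: 59.6
```

>>> apply_moves --claw '[-1,-1,-1]' --travel '[[0.0005,0,0],[0.001,0,0],[0.0015,0,0]]' --turn '[[0,0,0],[0,0,0],[0,0,0]]'

```text
t: 9.45
tcp_pos: [0.4907, -0.0964, 0.0032]
tool_rot: [0.863, -0.506, -0.0, -0.0]
force: [0.7, -0.1, -0.9]
finger_gap: 0.225
gripper_force: 59.6
```

Run:
```python
from h import *
plan(go_tcp(.0),-60.78)
```

```text
t 9.45 tcp [ 0.4907 -0.0964  0.0032] F [ 0.66 -0.11 -0.95] gap 0.225 grip 59.6 yaw [-60.78   0.   180.  ]
travel [0.0035 0.0002 0.0003] turn [0. 0. 0.]
```

>>> apply_moves --claw '[-1,-1,-1]' --travel '[[0.0005,0,0],[0.001,0,0],[0.0015,0,0]]' --turn '[[0,0,0],[0,0,0],[0,0,0]]'

```text
t: 9.7
tcp_pos: [0.4913, -0.0975, 0.0032]
tool_rot: [0.863, -0.506, -0.0, -0.0]
force: [0.4, -0.3, -1.1]
finger_gap: 0.224
gripper_force: 59.6
```

>>> apply_moves --claw '[-1,-1,-1]' --travel '[[0.0004,0,0],[0.0008,0,0],[0.0012,0,0]]' --turn '[[0,0,0],[0,0,0],[0,0,0]]'

```text
t: 9.95
tcp_pos: [0.4918, -0.0983, 0.0032]
tool_rot: [0.863, -0.506, -0.0, 0.0]
force: [-0.4, -0.0, -1.5]
finger_gap: 0.223
gripper_force: 59.6
```

>>> apply_moves --claw '[-1,-1,-1]' --travel '[[0.0004,0,0],[0.0008,0,0],[0.0012,0,0]]' --turn '[[0,0,0],[0,0,0],[0,0,0]]'

```text
t: 10.2
tcp_pos: [0.4923, -0.0992, 0.0032]
tool_rot: [0.863, -0.506, 0.0, -0.0]
force: [-0.5, -0.1, -0.6]
finger_gap: 0.221
gripper_force: 59.6
```

Run:
```python
from h import *
plan(go_tcp(.0),-60.78)
```

```text
t 10.2 tcp [ 0.4923 -0.0992  0.0032] F [-0.48 -0.07 -0.6 ] gap 0.221 grip 59.6 yaw [ -60.78    0.   -180.  ]
travel [-0.0004  0.0002  0.0003] turn [-0.  0. -0.]
```

>>> apply_moves --claw '[-1,-1,-1]' --travel '[[0.0004,0,0],[0.0008,0,0],[0.0012,0,0]]' --turn '[[0,0,0],[0,0,0],[0,0,0]]'

```text
t: 10.45
tcp_pos: [0.4928, -0.1, 0.0032]
tool_rot: [0.863, -0.506, 0.0, -0.0]
force: [-0.2, -0.1, -0.9]
finger_gap: 0.22
gripper_force: 59.6
```

>>> apply_moves --claw '[-1,-1,-1]' --travel '[[0.0004,0,0],[0.0008,0,0],[0.0012,0,0]]' --turn '[[0,0,0],[0,0,0],[0,0,0]]'

```text
t: 10.7
tcp_pos: [0.4932, -0.1008, 0.0032]
tool_rot: [0.863, -0.506, -0.0, -0.0]
force: [0.1, -0.9, -1.4]
finger_gap: 0.223
gripper_force: 59.6
```

Run:
```python
from h import *
plan(go_tcp(.0),-60.78)
```

```text
t 10.7 tcp [ 0.4932 -0.1008  0.0032] F [ 0.09 -0.88 -1.39] gap 0.223 grip 59.6 yaw [-60.78   0.   180.  ]
travel [-0.0028  0.0002  0.0003] turn [0. 0. 0.]
```

>>> apply_moves --claw '[-1,-1,-1]' --travel '[[0.0005,0,0],[0.001,0,0],[0.0012,0,0]]' --turn '[[0,0,0],[0,0,0],[0,0,0]]'

```text
t: 10.95
tcp_pos: [0.4937, -0.1017, 0.0032]
tool_rot: [0.863, -0.506, 0.0, -0.0]
force: [-0.4, 0.9, -1.9]
finger_gap: 0.227
gripper_force: 59.6
```

>>> apply_moves --claw '[-1,-1,-1]' --travel '[[0.0005,0,0],[0.001,0,0],[0.0012,0,0]]' --turn '[[0,0,0],[0,0,0],[0,0,0]]'

```text
t: 11.2
tcp_pos: [0.4934, -0.1018, 0.0031]
tool_rot: [0.863, -0.506, -0.001, -0.0]
force: [-0.9, 2.9, 0.3]
finger_gap: 0.222
gripper_force: 59.8
```

Run:
```python
from h import *
plan(go_tcp(.0),-60.78)
```

```text
t 11.2 tcp [ 0.4934 -0.1018  0.0031] F [-0.91  2.9   0.26] gap 0.222 grip 59.8 yaw [-6.0780e+01  1.0000e-01  1.7996e+02]
travel [-0.0039 -0.0001  0.0002] turn [0.0002 0.0005 0.    ]
```

```bash
cat >> h.py <<'E'
def feel(n=4,ref=None):
    """averaged force/torque and pose in stand axes (x in, y, z) relative to go contact nominal"""
    from station import manip
    A=np.stack([SX,SY,[0,0,1]]);f=[];p=[];m=[]
    for i in range(n):
        manip.snapshot("scene"); s=manip.sense(); f.append(s["force"]);p.append(s["tcp_pos"]);m.append(s["ft_torque"])
    r=go_tcp(0) if ref is None else ref
    print("t",round(s["t"],2),"F",np.round(A@np.mean(f,0),2),"+-",np.round(np.std(f)/n**.5,2),"T",np.round(A@np.mean(m,0),3),"pos mm",np.round(A@(np.mean(p,0)-r)*1e3,2),"rpy",np.round(Ro.from_quat(s["tool_rot"]).as_euler("ZYX",1),2))
E
python3 -c "
from h import *
feel()"
```

```text
t 11.4 F [-3.95  1.49 -0.51] +- 1.15 T [0.181 0.464 0.102] pos mm [ 3.17 -0.1   0.13] rpy [-6.0770e+01  9.0000e-02  1.7996e+02]
```

>>> apply_moves --claw '[-1,-1,-1]' --travel '[[0,-0.0005,0],[0,-0.001,0],[0,-0.001,0]]' --turn '[[0,0,0],[0,0,0],[0,0,0]]'

```text
t: 11.65
tcp_pos: [0.4937, -0.1016, 0.003]
tool_rot: [0.863, -0.506, -0.001, 0.0]
force: [-3.4, 3.4, 0.3]
finger_gap: 0.223
gripper_force: 59.8
```

```bash
python3 -c "
from h import *
feel(2)"
```

```text
t 11.75 F [-4.67 -1.11 -0.21] +- 1.96 T [-0.214  0.633 -0.076] pos mm [3.15 0.23 0.01] rpy [-6.0800e+01  1.1000e-01  1.7992e+02]
```

>>> apply_moves --claw '[-1,-1,-1]' --travel '[[0,-0.0005,0],[0,-0.001,0],[0,-0.001,0]]' --turn '[[0,0,0],[0,0,0],[0,0,0]]'

```text
t: 12.0
tcp_pos: [0.4944, -0.1012, 0.0029]
tool_rot: [0.863, -0.506, -0.001, 0.0]
force: [-4.7, 2.4, -1.0]
finger_gap: 0.227
gripper_force: 59.8
```

```bash
python3 -c "
from h import *
feel(2)"
```

```text
t 12.1 F [-5.2  -1.89 -0.94] +- 2.3 T [-0.318  0.678 -0.134] pos mm [ 3.17  1.05 -0.07] rpy [-6.0800e+01  1.1000e-01  1.7992e+02]
```

>>> apply_moves --claw '[-1,-1,-1]' --travel '[[0,-0.0006,0],[0,-0.0012,0],[0,-0.0012,0]]' --turn '[[0,0,0],[0,0,0],[0,0,0]]'

```text
t: 12.35
tcp_pos: [0.4952, -0.1007, 0.0029]
tool_rot: [0.863, -0.506, -0.001, 0.0]
force: [-4.7, 2.1, -1.7]
finger_gap: 0.224
gripper_force: 59.7
```

```bash
python3 -c "
from h import *
feel(1)"
```

```text
t 12.4 F [-4.12 -1.67 -1.15] +- 2.58 T [-0.236  0.679 -0.086] pos mm [ 3.16  2.03 -0.09] rpy [-6.0800e+01  1.2000e-01  1.7992e+02]
```

>>> apply_moves --claw '[-1,-1,-1]' --travel '[[0,-0.0006,0],[0,-0.0012,0],[0,-0.0012,0]]' --turn '[[0,0,0],[0,0,0],[0,0,0]]'

```text
t: 12.65
tcp_pos: [0.4961, -0.1003, 0.0029]
tool_rot: [0.863, -0.506, -0.001, 0.0]
force: [-4.0, 3.7, -0.8]
finger_gap: 0.225
gripper_force: 59.7
```

```bash
python3 -c "
from h import *
feel(1)"
```

```text
t 12.7 F [-4.23 -0.94 -1.59] +- 2.63 T [-0.303  0.729 -0.112] pos mm [ 3.15  2.98 -0.11] rpy [-6.0800e+01  1.2000e-01  1.7991e+02]
```

>>> apply_moves --claw '[-1,-1,-1]' --travel '[[0,-0.0006,0],[0,-0.0012,0],[0,-0.0012,0]]' --turn '[[0,0,0],[0,0,0],[0,0,0]]'

```text
t: 12.95
tcp_pos: [0.4969, -0.0998, 0.0029]
tool_rot: [0.863, -0.506, -0.001, 0.0]
force: [-3.7, 3.1, -1.6]
finger_gap: 0.226
gripper_force: 59.7
```

```bash
python3 -c "
from h import *
feel(2)"
```

```text
t 13.05 F [-5.41 -1.65 -1.22] +- 2.35 T [-0.336  0.711 -0.105] pos mm [ 3.13  3.94 -0.13] rpy [-6.0800e+01  1.2000e-01  1.7991e+02]
```

>>> apply_moves --claw '[-1,-1,-1,-1,-1]' --travel '[[0,0.0015,0],[0,0.003,0],[0,0.0045,0],[0,0.006,0],[0,0.006,0]]' --turn '[[0,0,0],[0,0,0],[0,0,0],[0,0,0],[0,0,0]]'

```text
t: 13.47
tcp_pos: [0.4938, -0.1017, 0.003]
tool_rot: [0.863, -0.506, -0.0, -0.0]
force: [-1.7, 7.1, -1.1]
finger_gap: 0.222
gripper_force: 59.7
```

```bash
python3 -c "
from h import *
feel(1)"
```

```text
t 13.52 F [-6.24  3.37 -0.75] +- 3.56 T [0.416 0.968 0.125] pos mm [3.27 0.3  0.05] rpy [-6.0750e+01  6.0000e-02 -1.7998e+02]
```

>>> apply_moves --claw '[-1,-1,-1]' --travel '[[0,0.0005,0],[0,0.001,0],[0,0.001,0]]' --turn '[[0,0,0],[0,0,0],[0,0,0]]'

```text
t: 13.77
tcp_pos: [0.4933, -0.102, 0.0031]
tool_rot: [0.863, -0.506, -0.0, -0.0]
force: [-0.7, 7.0, -0.8]
finger_gap: 0.222
gripper_force: 59.7
```

```bash
python3 -c "
from h import *
feel(1)"
```

```text
t 13.82 F [-7.05  3.58 -2.01] +- 4.33 T [0.439 1.032 0.175] pos mm [ 3.24 -0.32  0.06] rpy [-6.0740e+01  6.0000e-02 -1.7997e+02]
```

>>> apply_moves --claw '[-1,-1,-1]' --travel '[[0,0.0005,0],[0,0.001,0],[0,0.001,0]]' --turn '[[0,0,0],[0,0,0],[0,0,0]]'

```text
t: 14.07
tcp_pos: [0.4926, -0.1024, 0.0031]
tool_rot: [0.863, -0.506, -0.0, -0.0]
force: [-0.5, 7.8, -1.4]
finger_gap: 0.223
gripper_force: 59.7
```

```bash
python3 -c "
from h import *
feel(1)"
```

```text
t 14.12 F [-7.06  2.7  -2.41] +- 4.38 T [0.475 1.098 0.147] pos mm [ 3.27 -1.1   0.07] rpy [-6.0740e+01  5.0000e-02 -1.7997e+02]
```

>>> apply_moves --claw '[-1,-1,-1]' --travel '[[0,0.0005,0],[0,0.001,0],[0,0.001,0]]' --turn '[[0,0,0],[0,0,0],[0,0,0]]'

```text
t: 14.37
tcp_pos: [0.4919, -0.1028, 0.0031]
tool_rot: [0.863, -0.506, -0.0, -0.0]
force: [0.3, 7.6, -2.5]
finger_gap: 0.221
gripper_force: 59.7
```

```bash
python3 -c "
from h import *
feel(1)"
```

```text
t 14.42 F [-7.25  2.79 -1.42] +- 4.22 T [0.453 1.101 0.163] pos mm [ 3.24 -1.91  0.07] rpy [-6.0740e+01  5.0000e-02 -1.7997e+02]
```

>>> apply_moves --claw '[-1,-1,-1]' --travel '[[0,0.0006,0],[0,0.0012,0],[0,0.0012,0]]' --turn '[[0,0,0],[0,0,0],[0,0,0]]'

```text
t: 14.67
tcp_pos: [0.491, -0.1033, 0.0031]
tool_rot: [0.863, -0.506, -0.0, -0.0]
force: [-0.6, 7.0, -1.5]
finger_gap: 0.222
gripper_force: 59.7
```

```bash
python3 -c "
from h import *
feel(1)"
```

```text
t 14.72 F [-7.39  2.91 -2.27] +- 4.52 T [0.46  1.109 0.181] pos mm [ 3.26 -2.87  0.08] rpy [-6.0740e+01  5.0000e-02 -1.7997e+02]
```

>>> apply_moves --claw '[-1,-1,-1]' --travel '[[0,0.0006,0],[0,0.0012,0],[0,0.0012,0]]' --turn '[[0,0,0],[0,0,0],[0,0,0]]'

```text
t: 14.97
tcp_pos: [0.4902, -0.1037, 0.0031]
tool_rot: [0.863, -0.506, -0.0, -0.0]
force: [-0.4, 7.8, -2.1]
finger_gap: 0.223
gripper_force: 59.7
```

```bash
python3 -c "
from h import *
feel(1)"
```

```text
t 15.02 F [-7.14  3.93 -1.35] +- 4.21 T [0.522 1.013 0.173] pos mm [ 3.28 -3.84  0.08] rpy [-6.0740e+01  5.0000e-02 -1.7997e+02]
```

>>> apply_moves --claw '[-1,-1,-1]' --travel '[[0,0.0006,0],[0,0.0012,0],[0,0.0012,0]]' --turn '[[0,0,0],[0,0,0],[0,0,0]]'

```text
t: 15.27
tcp_pos: [0.4894, -0.1042, 0.0031]
tool_rot: [0.863, -0.506, -0.0, -0.0]
force: [0.2, 6.9, -1.1]
finger_gap: 0.226
gripper_force: 59.7
```

```bash
python3 -c "
from h import *
feel(1)"
```

```text
t 15.32 F [-7.11  3.49 -0.63] +- 3.98 T [0.42  1.085 0.184] pos mm [ 3.27 -4.79  0.07] rpy [-6.0740e+01  5.0000e-02 -1.7997e+02]
```

>>> apply_moves --claw '[-1,-1,-1]' --travel '[[0,0.0006,0],[0,0.0012,0],[0,0.0012,0]]' --turn '[[0,0,0],[0,0,0],[0,0,0]]'

```text
t: 15.57
tcp_pos: [0.4885, -0.1047, 0.0031]
tool_rot: [0.863, -0.506, -0.0, -0.0]
force: [-0.5, 7.3, -1.6]
finger_gap: 0.222
gripper_force: 59.7
```

```bash
python3 -c "
from h import *
feel(1)"
```

```text
t 15.62 F [-7.13  3.36 -1.2 ] +- 4.13 T [0.488 1.079 0.258] pos mm [ 3.3  -5.76  0.09] rpy [-6.0740e+01  5.0000e-02 -1.7997e+02]
```

>>> apply_moves --claw '[-1,-1,-1,-1,-1]' --travel '[[-0.006,0,0],[-0.012,0,0],[-0.018,-0.004,0],[-0.018,-0.0075,0],[-0.018,-0.0075,0]]' --turn '[[0,0,0],[0,0,0],[0,0,0],[0,0,0],[0,0,0]]'

```text
t: 16.03
tcp_pos: [0.488, -0.0904, 0.0034]
tool_rot: [0.863, -0.506, 0.001, -0.0]
force: [0.3, 0.2, -1.9]
finger_gap: 0.227
gripper_force: 59.7
```

Run:
```python
from h import *
from station import manip
feel(2)
D=[];I=[]
for i in range(8):
    q=manip.snapshot("scene"); D.append(q["depth"]); I.append(q["pixels"].astype(float))
feel(2)
q["depth"]=np.median(D,0); q["pixels"]=np.mean(I,0).round().astype(np.uint8); np.savez("scene.npz",**q)
s=load("scene");O=M-.0024*SY+.023*SX
P=s["P"]-O; x=P@SX*1e3;y=P@SY*1e3;z=P[...,2]*1e3;S=s["hsv"][...,1];V=s["hsv"][...,2]
m=(x>-140)&(x<-25)&(z>30)&(z<75)&(abs(y)<25)&(S<75)&(V>100)
for a in range(-140,-25,6):
    k=m&(x>=a)&(x<a+6)
    if k.sum(): print(a,k.sum(),"y",np.round(np.percentile(y[k],[5,50,95]),1),"z",np.round(np.percentile(z[k],[5,50,75,90,97]),1))
H=s["hsv"][...,0];b=(H>12)&(H<32)&(S>110)&(x<60)&(x>-40)&(abs(y)<30)
print("brass z",np.round(np.percentile(z[b],[5,50,90]),1))
cv2.imwrite("pics/pre2.png",cv2.resize(s["pixels"][135:195,165:245,::-1],(800,600),interpolation=2))
```

```text
t 16.13 F [-0.24 -0.15 -1.36] +- 0.46 T [-0.017  0.017 -0.01 ] pos mm [-9.47  0.4   0.39] rpy [-6.0760e+01 -8.0000e-02 -1.7995e+02]
t 16.63 F [ 0.24  0.38 -1.  ] +- 0.5 T [-0.007  0.032  0.01 ] pos mm [-10.22  -0.42   0.2 ] rpy [-60.79  -0.   180.  ]
-140 17 y [-0.5 10.  12.3] z [50.5 61.6 63.3 65.  65.3]
-134 28 y [-2.2 12.2 13.5] z [48.4 61.8 65.1 65.5 66. ]
-128 24 y [-3.8 12.2 13.1] z [46.7 63.2 65.5 65.6 66. ]
-122 27 y [-3.3 12.5 13.4] z [47.7 63.3 65.5 65.7 66. ]
-116 20 y [-1.1 12.9 18.3] z [45.1 53.3 57.6 65.3 65.6]
-110 9 y [18.3 18.9 19.6] z [37.5 48.8 55.9 59.4 60.9]
-104 2 y [19.2 19.5 19.7] z [36.7 37.  37.2 37.3 37.3]
-98 3 y [18.5 19.2 19.4] z [36.6 37.1 37.3 37.5 37.5]
-92 11 y [ 4.7 18.8 19.4] z [39.3 50.3 54.4 57.  62.9]
-86 25 y [-2.8 12.2 13. ] z [48.8 61.8 65.  65.2 65.5]
-80 23 y [-3.7 12.1 13.3] z [46.4 63.  65.4 65.8 66.3]
-74 29 y [-3.1 12.  13.4] z [47.6 63.1 65.4 65.6 65.8]
-68 15 y [-4.3  7.6 12.8] z [48.8 58.6 61.3 62.3 64.1]
-62 12 y [1.  6.2 8.5] z [53.4 59.8 61.  61.2 61.7]
-56 13 y [0.6 7.8 9. ] z [54.  59.6 60.6 60.6 60.9]
-50 10 y [0.1 6.6 8.5] z [54.6 59.6 60.6 61.1 61.2]
-44 12 y [3.3 7.4 8.9] z [54.7 59.2 60.3 60.7 60.9]
brass z [72.5 73.3 73.9]
```

View pics/pre2.png

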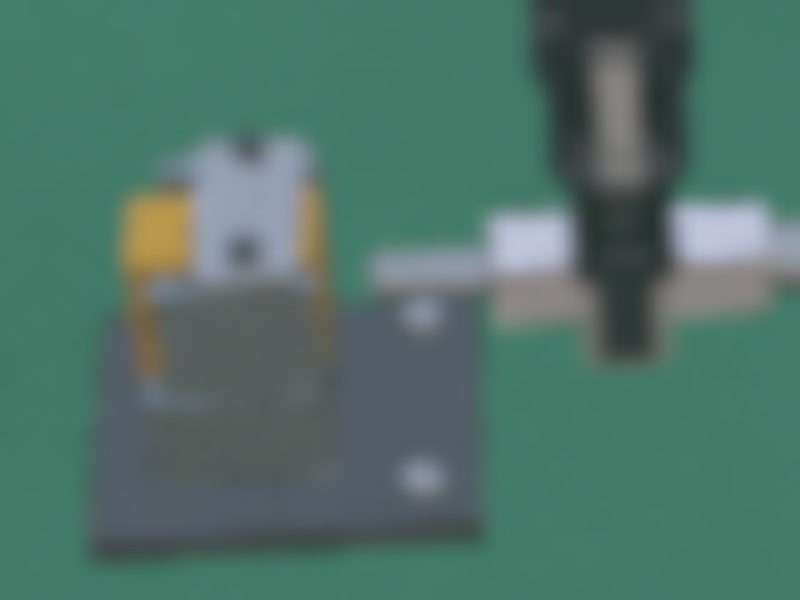

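The averaged picture shows the pin level at (430,270), and its line meets the bushing. Gauge axis height is 55.2±0.5 mm against brass top 73.3, and the gauge lies about 1.2 mm to +y of the brass centre. I'll go to that lateral position, press lightly and feel in z.

>>> apply_moves --claw '[-1,-1,-1,-1,-1]' --travel '[[0.005,0.0015,0],[0.01,0.0015,0],[0.014,0.0015,0],[0.0165,0.0015,0],[0.0178,0.0015,0]]' --turn '[[0,0,0],[0,0,0],[0,0,0],[0,0,0],[0,0,0]]'

```text
t: 17.05
tcp_pos: [0.4918, -0.1027, 0.0031]
tool_rot: [0.862, -0.506, -0.001, -0.0]
force: [0.3, 4.6, -0.5]
finger_gap: 0.223
gripper_force: 59.8
```

```bash
python3 -c "
from h import *
feel(3)"
```

```text
t 17.2 F [-2.83  0.81 -0.57] +- 0.98 T [0.077 0.387 0.026] pos mm [ 3.16 -1.97  0.07] rpy [-6.0780e+01  8.0000e-02  1.7995e+02]
```

>>> apply_moves --claw '[-1,-1,-1]' --travel '[[0,0,-0.0005],[0,0,-0.001],[0,0,-0.001]]' --turn '[[0,0,0],[0,0,0],[0,0,0]]'

```text
t: 17.45
tcp_pos: [0.4917, -0.1028, 0.0038]
tool_rot: [0.863, -0.506, -0.001, 0.0]
force: [-1.4, 3.0, -2.5]
finger_gap: 0.224
gripper_force: 59.6
```

```bash
python3 -c "
from h import *
feel(1)"
```

```text
t 17.5 F [-4.03 -0.9  -2.25] +- 2.64 T [-0.026  0.565  0.046] pos mm [ 3.17 -2.03  0.81] rpy [-6.0780e+01  9.0000e-02  1.7994e+02]
```

>>> apply_moves --claw '[-1,-1,-1]' --travel '[[0,0,-0.0005],[0,0,-0.001],[0,0,-0.001]]' --turn '[[0,0,0],[0,0,0],[0,0,0]]'

```text
t: 17.75
tcp_pos: [0.4917, -0.1028, 0.0047]
tool_rot: [0.863, -0.506, -0.001, 0.0]
force: [-2.2, 3.5, -2.4]
finger_gap: 0.223
gripper_force: 59.5
```

```bash
python3 -c "
from h import *
feel(1)"
```

```text
t 17.8 F [-5.31 -0.42 -1.72] +- 3.23 T [-0.053  0.73  -0.028] pos mm [ 3.19 -2.01  1.66] rpy [-6.0780e+01  8.0000e-02  1.7995e+02]
```

>>> apply_moves --claw '[-1,-1,-1]' --travel '[[0,0,-0.0005],[0,0,-0.001],[0,0,-0.001]]' --turn '[[0,0,0],[0,0,0],[0,0,0]]'

```text
t: 18.05
tcp_pos: [0.4918, -0.1028, 0.0055]
tool_rot: [0.863, -0.506, -0.001, 0.0]
force: [-2.9, 4.2, -3.5]
finger_gap: 0.222
gripper_force: 59.4
```

```bash
python3 -c "
from h import *
feel(1)"
```

```text
t 18.1 F [-6.63  0.08 -4.12] +- 4.48 T [-0.007  1.011  0.   ] pos mm [ 3.21 -1.97  2.48] rpy [-6.0790e+01  8.0000e-02  1.7995e+02]
```

>>> apply_moves --claw '[-1,-1,-1,-1,-1]' --travel '[[0,0,0.001],[0,0,0.002],[0,0,0.003],[0,0,0.004],[0,0,0.004]]' --turn '[[0,0,0],[0,0,0],[0,0,0],[0,0,0],[0,0,0]]'

```text
t: 18.52
tcp_pos: [0.492, -0.1027, 0.0028]
tool_rot: [0.863, -0.506, -0.0, -0.0]
force: [-3.4, 5.4, 1.0]
finger_gap: 0.226
gripper_force: 60.0
```

```bash
python3 -c "
from h import *
feel(1)"
```

```text
t 18.57 F [-6.53 -0.01  1.13] +- 3.63 T [-0.026  0.874 -0.005] pos mm [ 3.26 -1.73 -0.21] rpy [-6.0770e+01  5.0000e-02  1.7998e+02]
```

>>> apply_moves --claw '[-1,-1,-1]' --travel '[[0,0,0.0005],[0,0,0.001],[0,0,0.001]]' --turn '[[0,0,0],[0,0,0],[0,0,0]]'

```text
t: 18.82
tcp_pos: [0.4921, -0.1027, 0.0021]
tool_rot: [0.863, -0.506, -0.0, -0.0]
force: [-3.1, 5.2, 2.1]
finger_gap: 0.226
gripper_force: 60.1
```

```bash
python3 -c "
from h import *
feel(1)"
```

```text
t 18.87 F [-7.35  0.    1.57] +- 4.08 T [-0.035  0.864 -0.008] pos mm [ 3.24 -1.73 -0.94] rpy [-6.0770e+01  4.0000e-02  1.7998e+02]
```

>>> apply_moves --claw '[-1,-1,-1]' --travel '[[0,0,0.0005],[0,0,0.001],[0,0,0.001]]' --turn '[[0,0,0],[0,0,0],[0,0,0]]'

```text
t: 19.12
tcp_pos: [0.4921, -0.1026, 0.0013]
tool_rot: [0.863, -0.506, -0.0, -0.0]
force: [-3.1, 6.2, 0.8]
finger_gap: 0.225
gripper_force: 60.1
```

```bash
python3 -c "
from h import *
feel(1)"
```

```text
t 19.17 F [-6.72 -0.24  1.81] +- 3.79 T [-0.035  0.863 -0.025] pos mm [ 3.27 -1.68 -1.71] rpy [-6.0770e+01  4.0000e-02  1.7999e+02]
```

>>> apply_moves --claw '[-1,-1,-1]' --travel '[[0,0,0.0005],[0,0,0.001],[0,0,0.001]]' --turn '[[0,0,0],[0,0,0],[0,0,0]]'

```text
t: 19.42
tcp_pos: [0.4921, -0.1026, 0.0005]
tool_rot: [0.863, -0.506, -0.0, -0.0]
force: [-4.3, 5.5, 1.9]
finger_gap: 0.227
gripper_force: 60.1
```

```bash
python3 -c "
from h import *
feel(1)"
```

```text
t 19.47 F [-7.14  0.26  0.48] +- 3.96 T [-0.     0.816  0.012] pos mm [ 3.27 -1.66 -2.52] rpy [-6.0770e+01  4.0000e-02  1.7999e+02]
```

The face is flat over a cross of about ±5 mm in y and ±2.5 mm in z. With gauge height and line confirmed by camera, this is probably the bushing's blind back, so the bored end would be the opposite one. I'll back off and lift, then check with a clear top view.

>>> apply_moves --claw '[-1,-1,-1,-1,-1]' --travel '[[-0.02,0,0],[-0.045,0,0],[-0.07,0,-0.03],[-0.09,0,-0.07],[-0.1,0,-0.12]]' --turn '[[0,0,0],[0,0,0],[0,0,0],[0,0,0],[0,0,0]]'

```text
t: 19.88
tcp_pos: [0.4528, -0.0328, 0.096]
tool_rot: [0.863, -0.505, -0.001, 0.0]
force: [0.4, -0.1, -1.9]
finger_gap: 0.222
gripper_force: 59.6
```

>>> apply_moves --claw '[-1,-1,-1,-1,-1]' --travel '[[-0.04,0,-0.01],[-0.08,0,-0.01],[-0.12,0,-0.01],[-0.15,0,-0.01],[-0.15,0,-0.01]]' --turn '[[0,0,-0.03],[0,0,-0.07],[0,0,-0.11],[0,0,-0.15],[0,0,-0.19]]'

```text
t: 20.3
tcp_pos: [0.3935, 0.0736, 0.1049]
tool_rot: [0.974, -0.226, 0.001, -0.0]
force: [-0.1, -0.6, -0.8]
finger_gap: 0.227
gripper_force: 59.7
```

Run:
```python
from h import *
from station import manip
feel(1)
I=[]
for i in range(8):
    q=manip.snapshot("top"); I.append(q["pixels"].astype(float))
q["pixels"]=np.mean(I,0).round().astype(np.uint8); np.savez("top.npz",**q); s=load("top")
q2=manip.snapshot("scene"); b=q2["pixels"][125:185,165:225]
a=s["pixels"][175:225,312:372]
cv2.imwrite("pics/hole.png",np.hstack([cv2.resize(a[...,::-1],(480,400),interpolation=0),cv2.resize(b[:53,:40,::-1],(302,400),interpolation=0)]))
plan([.5,0,.11],30)
K=s["intrinsics"]
O=M-.0024*SY+.023*SX
for e in(-1,1):
  for y in(-14,-7,0,7,14):
    r=[]
    for z in(73,68,64,60,55,50,46,42,38):
        X=O+e*.0232*SX+(2.2+y)*1e-3*SY+[0,0,z*1e-3]; c=s["R"]@X+s["t"]; p=K@c/c[2]; r.append(s["pixels"][int(round(p[1])),int(round(p[0]))].tolist())
    print(e,y,np.round(p[:2]),r)
```

```text
t 20.35 F [-0.75  0.8  -0.79] +- 0.75 T [0.019 0.018 0.012] pos mm [-196.36   -0.22  102.03] rpy [ -25.94   -0.3  -179.93]
t 20.8 tcp [0.3955 0.0708 0.104 ] F [ 0.48  0.81 -1.21] gap 0.227 grip 59.7 yaw [-2.6830e+01 -3.0000e-02 -1.7999e+02]
travel [ 0.1565  0.02   -0.0075] turn [ 1.000e-04 -2.000e-04 -3.157e-01]
-1 -14 [340. 207.] [[115, 107, 90], [115, 107, 90], [115, 107, 90], [115, 94, 63], [115, 94, 63], [102, 111, 120], [93, 92, 85], [93, 92, 85], [93, 92, 85]]
-1 -7 [338. 204.] [[144, 115, 53], [124, 97, 45], [124, 97, 45], [117, 91, 40], [114, 89, 41], [114, 89, 41], [114, 89, 41], [95, 84, 60], [95, 84, 60]]
-1 0 [336. 202.] [[148, 119, 56], [126, 100, 46], [116, 91, 39], [116, 91, 39], [116, 91, 39], [112, 88, 44], [112, 88, 44], [112, 88, 44], [76, 79, 72]]
-1 7 [335. 199.] [[123, 97, 44], [123, 97, 44], [123, 97, 44], [116, 91, 40], [116, 91, 40], [116, 91, 40], [95, 83, 58], [95, 83, 58], [95, 83, 58]]
-1 14 [333. 196.] [[122, 103, 67], [102, 98, 89], [102, 98, 89], [102, 98, 89], [105, 100, 88], [105, 100, 88], [105, 100, 88], [89, 98, 103], [89, 98, 103]]
1 -14 [357. 196.] [[92, 98, 93], [148, 125, 71], [93, 92, 88], [124, 111, 76], [124, 111, 76], [159, 132, 65], [159, 132, 65], [159, 132, 65], [166, 137, 62]]
1 -7 [356. 194.] [[123, 111, 78], [164, 136, 65], [164, 136, 65], [164, 136, 65], [169, 139, 63], [169, 139, 63], [169, 138, 63], [169, 138, 63], [169, 138, 63]]
1 0 [354. 191.] [[157, 132, 67], [157, 132, 67], [168, 137, 60], [168, 137, 60], [169, 139, 63], [170, 140, 63], [170, 140, 63], [170, 140, 62], [170, 140, 62]]
1 7 [352. 189.] [[86, 92, 82], [155, 129, 68], [155, 129, 68], [168, 138, 61], [168, 138, 61], [168, 138, 62], [168, 138, 62], [168, 138, 62], [168, 137, 62]]
1 14 [351. 186.] [[90, 94, 81], [122, 108, 75], [122, 108, 75], [122, 108, 75], [97, 89, 70], [97, 89, 70], [127, 113, 77], [127, 113, 77], [127, 113, 77]]
```

View pics/hole.png

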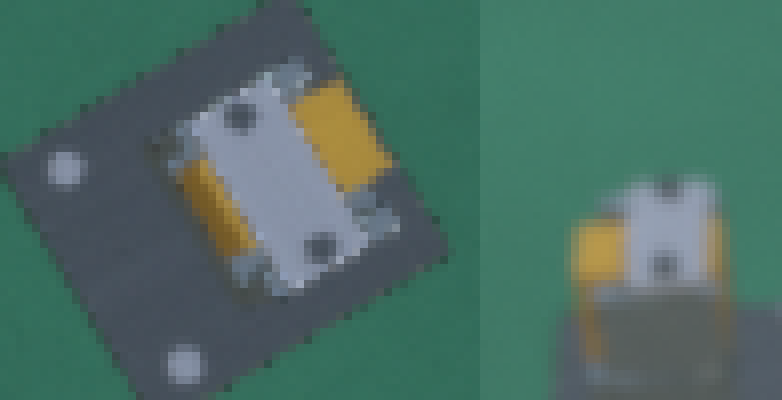

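The averaged top crop shows the bolt-side brass face at (215,210) uniformly brass, with no bore. So the bored face is the other end, near (370,130). I'll carry the gauge around to that side.

```bash
cat >> h.py <<'E'
F2=M+.046*SX-.0015*SY
def go2(d,y=0,z=.0029): return F2+(.065+d-.0014)*SX-y*SY+[0,0,z]     # +y along the true stand y (-SY)
def nogo2(d,y=0,z=.0029): return F2+(.049+d+.0014)*SX-y*SY+[0,0,z]
def feel2(n=1,ref=None):
    from station import manip
    A=np.stack([-SX,-SY,[0,0,1]]);f=[];p=[];m=[]
    for i in range(n):
        manip.snapshot("scene"); s=manip.sense(); f.append(s["force"]);p.append(s["tcp_pos"]);m.append(s["ft_torque"])
    r=go2(0) if ref is None else ref
    print("t",round(s["t"],2),"F",np.round(A@np.mean(f,0),2),"T",np.round(A@np.mean(m,0),2),"pos",np.round(A@(np.mean(p,0)-r)*1e3,2),"rpy",np.round(Ro.from_quat(s["tool_rot"]).as_euler("ZYX",1),2),"grip",round(s["gripper_force"],1))
E
python3 - <<'E'
from h import *
a=np.array([.3955,.0708,.104]);b=go2(.025,0,.105);ys=np.linspace(-26.83,119.22,6)
fr=[0,.15,.4,.65,.9,1]
for i in range(5): plan(a+(b-a)*fr[i+1],ys[i+1],(a+(b-a)*fr[i],ys[i]))
s=load("top"); print(plane(s,[365,115],.01),b)
E
```

```text
t 20.8 tcp [0.3955 0.0708 0.104 ] F [ 0.48  0.81 -1.21] gap 0.227 grip 59.7 yaw [-26.83   0.   180.  ]
travel [ 0.0612  0.0412 -0.0002] turn [ 0.      0.     -0.1623]
t 20.8 tcp [0.4243 0.0193 0.1042] F [ 0.48  0.81 -1.21] gap 0.227 grip 59.7 yaw [  2.38   0.   180.  ]
travel [ 0.0555  0.1097 -0.0003] turn [ 0.      0.     -0.1623]
t 20.8 tcp [ 0.4723 -0.0666  0.1044] F [ 0.48  0.81 -1.21] gap 0.227 grip 59.7 yaw [ 31.59   0.   180.  ]
travel [-0.0051  0.1229 -0.0003] turn [ 0.      0.     -0.1623]
t 20.8 tcp [ 0.5202 -0.1525  0.1046] F [ 0.48  0.81 -1.21] gap 0.227 grip 59.7 yaw [ 60.8   0.  180. ]
travel [-0.0644  0.1047 -0.0003] turn [ 0.      0.     -0.1623]
t 20.8 tcp [ 0.5682 -0.2384  0.1049] F [ 0.48  0.81 -1.21] gap 0.227 grip 59.7 yaw [  90.01    0.   -180.  ]
travel [-0.0429  0.024  -0.0001] turn [ 0.      0.     -0.1623]
[[ 0.7273169  -0.23352147  0.01      ]] [ 0.58740252 -0.27271118  0.105     ]
```

>>> apply_moves --claw '[-1,-1,-1,-1,-1]' --travel '[[0.0612,0.0412,-0.01],[0.0612,0.0412,-0.01],[0.0612,0.0412,-0.01],[0.0612,0.0412,-0.01],[0.0612,0.0412,-0.01]]' --turn '[[0,0,-0.1623],[0,0,-0.1623],[0,0,-0.1623],[0,0,-0.1623],[0,0,-0.1623]]'

```text
t: 21.22
tcp_pos: [0.4241, 0.0191, 0.1119]
tool_rot: [1.0, 0.022, 0.0, 0.0]
force: [0.1, -0.4, -2.1]
finger_gap: 0.222
gripper_force: 59.7
```

>>> apply_moves --claw '[-1,-1,-1,-1,-1]' --travel '[[0.0555,0.1097,0],[0.0555,0.1097,0],[0.0555,0.1097,0],[0.0555,0.1097,0],[0.0555,0.1097,0]]' --turn '[[0,0,-0.1623],[0,0,-0.1623],[0,0,-0.1623],[0,0,-0.1623],[0,0,-0.1623]]'

```text
t: 21.63
tcp_pos: [0.4726, -0.0672, 0.1117]
tool_rot: [0.962, 0.272, 0.0, 0.0]
force: [-1.3, 0.6, -1.5]
finger_gap: 0.225
gripper_force: 59.7
```

>>> apply_moves --claw '[-1,-1,-1,-1,-1]' --travel '[[-0.005,0.123,0],[-0.005,0.123,0],[-0.005,0.123,0],[-0.005,0.123,0],[-0.005,0.123,0]]' --turn '[[0,0,-0.1623],[0,0,-0.1623],[0,0,-0.1623],[0,0,-0.1623],[0,0,-0.1623]]'

```text
t: 22.05
tcp_pos: [0.5199, -0.1519, 0.1115]
tool_rot: [0.863, 0.506, -0.0, -0.001]
force: [-0.2, 0.5, -1.3]
finger_gap: 0.219
gripper_force: 59.7
```

>>> apply_moves --claw '[-1,-1,-1,-1,-1]' --travel '[[-0.0644,0.1047,0],[-0.0644,0.1047,0],[-0.0644,0.1047,0],[-0.0644,0.1047,0],[-0.0644,0.1047,0]]' --turn '[[0,0,-0.1623],[0,0,-0.1623],[0,0,-0.1623],[0,0,-0.1623],[0,0,-0.1623]]'

```text
t: 22.47
tcp_pos: [0.5677, -0.2367, 0.1113]
tool_rot: [0.707, 0.707, -0.0, -0.001]
force: [-0.6, 1.1, -1.0]
finger_gap: 0.222
gripper_force: 59.7
```

>>> apply_moves --claw '[-1,-1,-1,-1,-1]' --travel '[[-0.0429,0.024,0],[-0.0429,0.024,0],[-0.0429,0.024,0],[-0.0429,0.024,0],[-0.0429,0.024,0]]' --turn '[[0,0,-0.1623],[0,0,-0.1623],[0,0,-0.1623],[0,0,-0.1623],[0,0,-0.1623]]'

```text
t: 22.88
tcp_pos: [0.5863, -0.2694, 0.1113]
tool_rot: [0.506, 0.863, 0.0, -0.002]
force: [-0.6, 1.0, -1.0]
finger_gap: 0.219
gripper_force: 59.7
```

Run:
```python
from h import *
feel2(4)
plan(go2(.025),119.22)
```

```text
t 23.08 F [-0.23  0.17 -1.64] T [ 0.01 -0.02  0.01] pos [-22.4   -0.83 108.81] rpy [ 1.1913e+02 -6.0000e-02 -1.7998e+02] grip 59.7
t 23.08 tcp [ 0.5872 -0.2706  0.1119] F [ 0.06 -0.84 -1.44] gap 0.222 grip 59.7 yaw [ 1.1913e+02 -6.0000e-02 -1.7998e+02]
travel [-0.0026 -0.0011  0.1363] turn [-0.0001 -0.0003 -0.0005]
```

>>> apply_moves --claw '[-1,-1,-1,-1,-1]' --travel '[[-0.006,-0.001,0.04],[-0.006,-0.001,0.08],[-0.006,-0.001,0.12],[-0.006,-0.001,0.1363],[-0.006,-0.001,0.1363]]' --turn '[[0,0,-0.0005],[0,0,-0.0005],[0,0,-0.0005],[0,0,-0.0005],[0,0,-0.0005]]'

```text
t: 23.5
tcp_pos: [0.5864, -0.2741, -0.0008]
tool_rot: [0.505, 0.863, 0.0, -0.004]
force: [-1.4, 1.0, -2.3]
finger_gap: 0.224
gripper_force: 59.7
```

Run:
```python
from h import *
from station import manip
feel2(3)
D=[];I=[]
for i in range(6):
    q=manip.snapshot("scene"); D.append(q["depth"]); I.append(q["pixels"].astype(float))
feel2(2)
q["depth"]=np.median(D,0); q["pixels"]=np.mean(I,0).round().astype(np.uint8); np.savez("scene.npz",**q)
s=load("scene");O=M-.0024*SY+.023*SX
P=s["P"]-O; x=-P@SX*1e3;y=-P@SY*1e3;z=P[...,2]*1e3;S=s["hsv"][...,1];V=s["hsv"][...,2]
m=(x>-150)&(x<-25)&(z>30)&(z<75)&(abs(y)<25)&(S<75)&(V>90)
for a in range(-150,-25,6):
    k=m&(x>=a)&(x<a+6)
    if k.sum(): print(a,k.sum(),"y",np.round(np.percentile(y[k],[5,50,95]),1),"z",np.round(np.percentile(z[k],[5,50,75,90,97]),1))
H=s["hsv"][...,0];b=(H>12)&(H<32)&(S>100)&(abs(x)<40)&(abs(y)<30)&(z>71)
vv,uu=np.nonzero(b);Q=plane(s,np.c_[uu,vv],.073)-O;print("brass x,y",np.round([np.percentile(-Q@SX*1e3,[0,100]),np.percentile(-Q@SY*1e3,[0,100])],1))
```

```text
t 23.65 F [-0.44  0.24 -0.91] T [-0.01  0.02  0.02] pos [-29.07  -0.11   0.22] rpy [1.1939e+02 1.5000e-01 1.7993e+02] grip 59.7
t 24.05 F [ 0.26  0.22 -1.33] T [-0.02 -0.02 -0.02] pos [-29.52  -0.16   1.01] rpy [1.1942e+02 6.0000e-02 1.7997e+02] grip 59.7
-150 23 y [-12.3 -11.    0.2] z [51.4 64.1 67.3 67.7 68.2]
-144 19 y [-12.6 -11.6  -7.9] z [51.9 61.2 66.3 67.3 67.7]
-138 11 y [-12.8 -11.4 -10.8] z [50.1 55.9 60.3 61.2 62.5]
-132 8 y [-12.5 -11.9 -11.2] z [49.7 55.2 57.7 59.7 60.2]
-126 6 y [-18.6 -17.8 -15.4] z [39.9 49.8 54.5 58.6 60.6]
-120 3 y [-17.8 -17.7 -17.5] z [37.7 38.1 38.2 38.2 38.2]
-114 3 y [-22.5 -18.8 -17.5] z [37.3 38.6 41.9 43.9 44.8]
-108 49 y [-20.5 -17.2  12.2] z [42.4 62.1 67.3 73.3 74.1]
-102 27 y [-12.2 -11.    4. ] z [50.9 64.1 67.4 67.6 68. ]
-96 26 y [-12.5 -10.8   7.3] z [51.2 66.1 67.1 67.5 67.9]
-90 27 y [-12.2  -9.8   6.8] z [51.1 66.8 67.4 67.6 67.7]
-84 25 y [-11.9  -8.2   5. ] z [50.9 62.7 66.6 67.2 67.6]
-78 14 y [-7.5 -6.   0.5] z [55.2 61.3 62.5 62.6 62.7]
-72 11 y [-7.5 -6.  -1.2] z [54.7 60.2 62.9 63.1 63.2]
-66 14 y [-7.7 -5.8 -1.2] z [54.2 61.2 62.3 63.  63.1]
-60 10 y [-7.1 -5.2 -2. ] z [51.7 59.7 62.  62.6 63.1]
-54 8 y [-7.4 -5.5 -1. ] z [56.8 60.1 61.2 62.1 62.8]
brass x,y [[-22.6  22.4]
 [-14.6  10.4]]
```

>>> apply_moves --claw '[-1,-1,-1,-1,-1]' --travel '[[0.006,0,0.0015],[0.012,0,0.0015],[0.018,0,0.0015],[0.024,0,0.0015],[0.026,0,0.0015]]' --turn '[[0,0,0.0006],[0,0,0.0006],[0,0,0.0006],[0,0,0.0006],[0,0,0.0006]]'

```text
t: 24.47
tcp_pos: [0.5782, -0.2568, 0.0016]
tool_rot: [0.505, 0.863, 0.0, -0.001]
force: [-0.0, 0.6, -1.8]
finger_gap: 0.221
gripper_force: 59.7
```

```bash
python3 -c "
from h import *
feel2(4)"
```

```text
t 24.67 F [-0.04 -0.31 -1.87] T [-0.02 -0.02  0.01] pos [-7.7   0.12 -1.17] rpy [1.1933e+02 3.0000e-02 1.7999e+02] grip 59.7
```

>>> apply_moves --claw '[-1,-1,-1,-1,-1]' --travel '[[0.0006,0,0],[0.0012,0,0],[0.0018,0,0],[0.0024,0,0],[0.003,0,0]]' --turn '[[0,0,0],[0,0,0],[0,0,0],[0,0,0],[0,0,0]]'

```text
t: 25.08
tcp_pos: [0.5779, -0.2561, 0.0017]
tool_rot: [0.505, 0.863, 0.0, -0.0]
force: [-0.1, 0.2, -1.8]
finger_gap: 0.223
gripper_force: 59.7
```

```bash
python3 -c "
from h import *
feel2(2)"
```

```text
t 25.18 F [-1.17  0.09 -1.4 ] T [-0.    0.01  0.01] pos [-5.75  0.21 -1.16] rpy [ 1.1932e+02 -1.0000e-02 -1.8000e+02] grip 59.7
```

>>> apply_moves --claw '[-1,-1,-1,-1,-1]' --travel '[[0.0006,0,0],[0.0012,0,0],[0.0018,0,0],[0.0024,0,0],[0.003,0,0]]' --turn '[[0,0,0],[0,0,0],[0,0,0],[0,0,0],[0,0,0]]'

```text
t: 25.6
tcp_pos: [0.5767, -0.254, 0.0018]
tool_rot: [0.505, 0.863, -0.0, -0.0]
force: [0.1, -0.1, -1.3]
finger_gap: 0.223
gripper_force: 59.7
```

```bash
python3 -c "
from h import *
feel2(2)"
```

```text
t 25.7 F [ 0.22 -0.23 -1.95] T [-0.01  0.02 -0.01] pos [-3.28  0.18 -1.15] rpy [ 1.1933e+02 -1.0000e-02 -1.7999e+02] grip 59.7
```

>>> apply_moves --claw '[-1,-1,-1,-1]' --travel '[[0,0,-0.001],[0.0005,0,-0.001],[0.001,0,-0.001],[0.0015,0,-0.001]]' --turn '[[0,0,0],[0,0,0],[0,0,0],[0,0,0]]'

```text
t: 26.03
tcp_pos: [0.5762, -0.2529, 0.0026]
tool_rot: [0.505, 0.863, 0.0, 0.0]
force: [-0.1, -0.5, -1.3]
finger_gap: 0.221
gripper_force: 59.7
```

```bash
python3 -c "
from h import *
feel2(2)"
```

```text
t 26.13 F [ 0.11 -0.56 -1.53] T [0.02 0.04 0.05] pos [-2.2   0.16 -0.31] rpy [119.32   0.   180.  ] grip 59.7
```

>>> apply_moves --claw '[-1,-1,-1,-1]' --travel '[[0.0005,0,0],[0.001,0,0],[0.0015,0,0],[0.002,0,0]]' --turn '[[0,0,0],[0,0,0],[0,0,0],[0,0,0]]'

```text
t: 26.47
tcp_pos: [0.5756, -0.2516, 0.0026]
tool_rot: [0.505, 0.863, 0.0, 0.0]
force: [1.0, -0.6, -0.7]
finger_gap: 0.226
gripper_force: 59.7
```

```bash
python3 -c "
from h import *
feel2(2)"
```

```text
t 26.57 F [-0.46 -1.03 -0.73] T [-0.06  0.02 -0.03] pos [-0.66  0.05 -0.25] rpy [1.1931e+02 1.0000e-02 1.7999e+02] grip 59.7
```

>>> apply_moves --claw '[-1,-1,-1,-1]' --travel '[[0.0005,0,0],[0.001,0,0],[0.0015,0,0],[0.002,0,0]]' --turn '[[0,0,0],[0,0,0],[0,0,0],[0,0,0]]'

```text
t: 26.9
tcp_pos: [0.5748, -0.2502, 0.0026]
tool_rot: [0.505, 0.863, 0.0, 0.0]
force: [1.5, -0.1, -0.8]
finger_gap: 0.222
gripper_force: 59.7
```

```bash
python3 -c "
from h import *
feel2(2)"
```

```text
t 27.0 F [-0.06 -0.93 -0.78] T [-0.11  0.05 -0.1 ] pos [ 0.95  0.08 -0.29] rpy [119.32   0.   179.99] grip 59.8
```

No axial resistance, and slight lateral forces suggest the tip is inside the bore. Continuing.

>>> apply_moves --claw '[-1,-1,-1,-1]' --travel '[[0.0008,0,0],[0.0016,0,0],[0.0024,0,0],[0.003,0,0]]' --turn '[[0,0,0],[0,0,0],[0,0,0],[0,0,0]]'

```text
t: 27.33
tcp_pos: [0.5735, -0.2481, 0.0026]
tool_rot: [0.505, 0.863, 0.0, 0.0]
force: [1.2, -0.3, -0.8]
finger_gap: 0.224
gripper_force: 59.8
```

```bash
python3 -c "
from h import *
feel2(2)"
```

```text
t 27.43 F [-0.12 -0.95 -0.92] T [-0.16  0.02 -0.08] pos [ 3.39  0.08 -0.27] rpy [119.32   0.   179.99] grip 59.8
```

>>> apply_moves --claw '[-1,-1,-1,-1]' --travel '[[0.0008,0,0],[0.0016,0,0],[0.0024,0,0],[0.003,0,0]]' --turn '[[0,0,0],[0,0,0],[0,0,0],[0,0,0]]'

```text
t: 27.77
tcp_pos: [0.5723, -0.2459, 0.0026]
tool_rot: [0.505, 0.863, 0.0, 0.0]
force: [1.7, 0.2, -0.5]
finger_gap: 0.224
gripper_force: 59.8
```

```bash
python3 -c "
from h import *
feel2(2)"
```

```text
t 27.87 F [-1.25 -2.04 -1.37] T [-0.25  0.03 -0.05] pos [ 5.8   0.11 -0.26] rpy [119.31   0.   179.99] grip 59.8
```

>>> apply_moves --claw '[-1,-1,-1,-1,-1]' --travel '[[0.0012,0.0005,0],[0.0024,0.0005,0],[0.0036,0.0005,0],[0.0048,0.0005,0],[0.006,0.0005,0]]' --turn '[[0,0,0],[0,0,0],[0,0,0],[0,0,0],[0,0,0]]'

```text
t: 28.28
tcp_pos: [0.57, -0.2414, 0.0025]
tool_rot: [0.505, 0.863, -0.0, -0.0]
force: [0.7, -0.0, 0.0]
finger_gap: 0.221
gripper_force: 59.8
```

```bash
python3 -c "
from h import *
feel2(2)"
```

```text
t 28.38 F [ 0.14 -0.13 -0.97] T [-0.09 -0.05 -0.04] pos [11.1  -0.04 -0.43] rpy [ 1.1933e+02 -5.0000e-02 -1.7998e+02] grip 59.8
```

>>> apply_moves --claw '[-1,-1,-1,-1,-1]' --travel '[[0.0012,0,0],[0.0024,0,0],[0.0036,0,0],[0.0048,0,0],[0.006,0,0]]' --turn '[[0,0,0],[0,0,0],[0,0,0],[0,0,0],[0,0,0]]'

```text
t: 28.8
tcp_pos: [0.5677, -0.2373, 0.0025]
tool_rot: [0.505, 0.863, -0.0, -0.0]
force: [0.9, -0.2, -1.6]
finger_gap: 0.228
gripper_force: 59.8
```

```bash
python3 -c "
from h import *
feel2(2)"
```

```text
t 28.9 F [-0.56 -0.05 -1.05] T [ 0.01  0.01 -0.01] pos [15.8  -0.08 -0.42] rpy [ 1.1933e+02 -3.0000e-02 -1.7998e+02] grip 59.8
```

>>> apply_moves --claw '[-1,-1,-1,-1,-1]' --travel '[[0.001,0,0],[0.002,0,0],[0.003,0,0],[0.004,0,0],[0.0045,0,0]]' --turn '[[0,0,0],[0,0,0],[0,0,0],[0,0,0],[0,0,0]]'

```text
t: 29.32
tcp_pos: [0.566, -0.2341, 0.0025]
tool_rot: [0.505, 0.863, 0.0, -0.0]
force: [0.9, -0.1, -1.1]
finger_gap: 0.221
gripper_force: 59.7
```

```bash
python3 -c "
from h import *
feel2(2)"
```

```text
t 29.42 F [ 0.6  -0.27 -1.43] T [ 0.01 -0.02  0.01] pos [19.12 -0.16 -0.35] rpy [ 1.1932e+02 -1.0000e-02 -1.8000e+02] grip 59.7
```

Smooth. I'm approaching the shoulder, so smaller steps now.

>>> apply_moves --claw '[-1,-1,-1,-1,-1]' --travel '[[0.0007,0,0],[0.0014,0,0],[0.0021,0,0],[0.0028,0,0],[0.0035,0,0]]' --turn '[[0,0,0],[0,0,0],[0,0,0],[0,0,0],[0,0,0]]'

```text
t: 29.83
tcp_pos: [0.5647, -0.2318, 0.0026]
tool_rot: [0.505, 0.863, -0.0, 0.0]
force: [-0.2, 0.4, -1.1]
finger_gap: 0.225
gripper_force: 59.7
```

```bash
python3 -c "
from h import *
feel2(2)"
```

```text
t 29.93 F [-0.08  0.27 -1.53] T [-0.01  0.01  0.01] pos [21.94 -0.16 -0.34] rpy [ 1.1933e+02 -1.0000e-02 -1.8000e+02] grip 59.7
```

>>> apply_moves --claw '[-1,-1,-1,-1,-1]' --travel '[[0.0006,0,0],[0.0012,0,0],[0.0018,0,0],[0.0024,0,0],[0.003,0,0]]' --turn '[[0,0,0],[0,0,0],[0,0,0],[0,0,0],[0,0,0]]'

```text
t: 30.35
tcp_pos: [0.5636, -0.2297, 0.0026]
tool_rot: [0.505, 0.863, -0.0, 0.0]
force: [-0.5, -0.1, -0.5]
finger_gap: 0.223
gripper_force: 59.7
```

```bash
python3 -c "
from h import *
feel2(2)"
```

```text
t 30.45 F [-0.24 -0.33 -0.97] T [-0.01 -0.04 -0.  ] pos [24.3  -0.16 -0.33] rpy [ 1.1932e+02 -1.0000e-02 -1.8000e+02] grip 59.7
```

>>> apply_moves --claw '[-1,-1,-1,-1,-1]' --travel '[[0.0004,0,0],[0.0008,0,0],[0.0012,0,0],[0.0016,0,0],[0.002,0,0]]' --turn '[[0,0,0],[0,0,0],[0,0,0],[0,0,0],[0,0,0]]'

```text
t: 30.87
tcp_pos: [0.5628, -0.2283, 0.0026]
tool_rot: [0.505, 0.863, 0.0, -0.0]
force: [0.1, -0.4, -1.8]
finger_gap: 0.223
gripper_force: 59.7
```

```bash
python3 -c "
from h import *
feel2(2)"
```

```text
t 30.97 F [ 0.73 -0.44 -1.36] T [-0.02 -0.02 -0.02] pos [25.85 -0.18 -0.33] rpy [ 1.1932e+02 -1.0000e-02 -1.8000e+02] grip 59.7
```

>>> apply_moves --claw '[-1,-1,-1,-1,-1]' --travel '[[0.0004,0,0],[0.0008,0,0],[0.0012,0,0],[0.0016,0,0],[0.002,0,0]]' --turn '[[0,0,0],[0,0,0],[0,0,0],[0,0,0],[0,0,0]]'

```text
t: 31.38
tcp_pos: [0.562, -0.2269, 0.0026]
tool_rot: [0.505, 0.863, -0.0, -0.0]
force: [0.5, 0.1, -1.7]
finger_gap: 0.222
gripper_force: 59.7
```

```bash
python3 -c "
from h import *
feel2(2)"
```

```text
t 31.48 F [ 0.11 -0.45 -1.4 ] T [ 0.    0.01 -0.01] pos [27.45 -0.18 -0.33] rpy [ 1.1932e+02 -1.0000e-02 -1.8000e+02] grip 59.7
```

>>> apply_moves --claw '[-1,-1,-1,-1,-1]' --travel '[[0.0004,0,0],[0.0008,0,0],[0.0012,0,0],[0.0016,0,0],[0.002,0,0]]' --turn '[[0,0,0],[0,0,0],[0,0,0],[0,0,0],[0,0,0]]'

```text
t: 31.9
tcp_pos: [0.562, -0.2267, 0.0028]
tool_rot: [0.505, 0.863, -0.0, 0.001]
force: [0.7, -4.0, -2.9]
finger_gap: 0.223
gripper_force: 59.5
```

```bash
python3 -c "
from h import *
feel2(2)"
```

```text
t 32.0 F [-3.94  1.08 -2.73] T [0.17 0.64 0.06] pos [27.62 -0.31 -0.16] rpy [1.1933e+02 1.3000e-01 1.7997e+02] grip 59.5
```

>>> apply_moves --claw '[-1,-1,-1,-1,-1]' --travel '[[0.0004,0,0],[0.0008,0,0],[0.0012,0,0],[0.0016,0,0],[0.002,0,0]]' --turn '[[0,0,0],[0,0,0],[0,0,0],[0,0,0],[0,0,0]]'

```text
t: 32.42
tcp_pos: [0.5622, -0.2267, 0.003]
tool_rot: [0.505, 0.863, -0.001, 0.003]
force: [1.2, -8.4, -3.9]
finger_gap: 0.223
gripper_force: 59.3
```

```bash
python3 -c "
from h import *
feel2(2)"
```

```text
t 32.52 F [-8.04  1.75 -4.27] T [0.31 1.15 0.08] pos [27.47 -0.47  0.06] rpy [119.34   0.32 179.92] grip 59.3
```

The shoulder bears at 27.5 mm, which is 30 mm past the mouth as it must be. I'll press to about 10 N and hold for over a second.

>>> apply_moves --claw '[-1,-1,-1,-1,-1]' --travel '[[0.0008,0,0],[0.0008,0,0],[0.0008,0,0],[0.0008,0,0],[0.0008,0,0]]' --turn '[[0,0,0],[0,0,0],[0,0,0],[0,0,0],[0,0,0]]'

```text
t: 32.93
tcp_pos: [0.5622, -0.2267, 0.003]
tool_rot: [0.505, 0.863, -0.001, 0.003]
force: [2.1, -7.4, -4.6]
finger_gap: 0.226
gripper_force: 59.2
```

>>> apply_moves --claw '[-1,-1,-1,-1,-1]' --travel '[[0,0,0],[0,0,0],[0,0,0],[0,0,0],[0,0,0]]' --turn '[[0,0,0],[0,0,0],[0,0,0],[0,0,0],[0,0,0]]'

```text
t: 33.35
tcp_pos: [0.5623, -0.2267, 0.003]
tool_rot: [0.505, 0.863, -0.001, 0.003]
force: [1.5, -8.2, -4.9]
finger_gap: 0.225
gripper_force: 59.2
```

>>> apply_moves --claw '[-1,-1,-1,-1,-1]' --travel '[[0,0,0],[0,0,0],[0,0,0],[0,0,0],[0,0,0]]' --turn '[[0,0,0],[0,0,0],[0,0,0],[0,0,0],[0,0,0]]'

```text
t: 33.77
tcp_pos: [0.5623, -0.2267, 0.003]
tool_rot: [0.505, 0.863, -0.001, 0.003]
force: [1.5, -8.2, -4.2]
finger_gap: 0.225
gripper_force: 59.2
```

```bash
python3 -c "
from h import *
feel2(4)"
```

```text
t 33.97 F [-8.49  2.59 -4.24] T [0.33 1.28 0.06] pos [27.41 -0.53  0.15] rpy [119.35   0.38 179.91] grip 59.2
```

Held at 8.5 N for about 2 s. Drawing it out along the bore.

>>> apply_moves --claw '[-1,-1,-1,-1,-1]' --travel '[[-0.004,0,0],[-0.01,0,0],[-0.017,0,0],[-0.025,0,0],[-0.034,0,0]]' --turn '[[0,0,0],[0,0,0],[0,0,0],[0,0,0],[0,0,0]]'

```text
t: 34.38
tcp_pos: [0.5733, -0.2472, 0.0024]
tool_rot: [0.505, 0.863, 0.0, -0.001]
force: [-0.3, 0.1, -2.0]
finger_gap: 0.224
gripper_force: 59.8
```

```bash
python3 -c "
from h import *
feel2(1)"
```

```text
t 34.43 F [-0.85 -0.92 -0.55] T [-0.05  0.05  0.03] pos [ 1.48 -0.54 -0.19] rpy [1.1930e+02 1.3000e-01 1.7995e+02] grip 59.8
```

>>> apply_moves --claw '[-1,-1,-1,-1,-1]' --travel '[[-0.008,0,0],[-0.016,0,0],[-0.03,0,0],[-0.045,0,0],[-0.055,0,0]]' --turn '[[0,0,0],[0,0,0],[0,0,0],[0,0,0],[0,0,0]]'

```text
t: 34.85
tcp_pos: [0.5962, -0.2876, 0.0027]
tool_rot: [0.505, 0.863, -0.0, 0.001]
force: [-0.4, 0.1, -1.7]
finger_gap: 0.224
gripper_force: 59.8
```

>>> apply_moves --claw '[-1,-1,-1,-1,-1]' --travel '[[-0.02,0,-0.04],[-0.02,0,-0.08],[-0.02,0,-0.12],[-0.02,0,-0.12],[-0.02,0,-0.12]]' --turn '[[0,0,0],[0,0,0],[0,0,0],[0,0,0],[0,0,0]]'

```text
t: 35.27
tcp_pos: [0.6045, -0.3012, 0.1012]
tool_rot: [0.505, 0.863, -0.0, 0.003]
force: [0.2, -0.0, -1.8]
finger_gap: 0.224
gripper_force: 59.8
```

Run:
```python
from h import *
from station import manip
feel2(2)
s=manip.sense();a=s["tcp_pos"];b=nogo2(.03,.0,a[2]);print(a,b,s["q"])
ys=np.linspace(119.3,-60.7,7)
for i in range(6): plan(a+(b-a)*(i+1)/6,ys[i+1],(a+(b-a)*i/6,ys[i]))
```

```text
t 35.37 F [ 0.06  0.55 -1.63] T [-0.02 -0.01 -0.01] pos [-5.577e+01  1.000e-02  9.544e+01] rpy [ 1.1931e+02 -1.2000e-01 -1.7994e+02] grip 59.8
[ 0.60194192 -0.29919515  0.09765146] [ 0.58339928 -0.26555422  0.09765146] [-6.27153980e-01  7.07215208e-01  1.38884090e+00 -4.69881062e-05
  1.04780168e+00 -1.13874817e+00]
t 35.37 tcp [ 0.6019 -0.2992  0.0977] F [-0.58 -0.08 -2.07] gap 0.223 grip 59.8 yaw [119.3   0.  180. ]
travel [0.008  0.0001 0.    ] turn [-0.     -0.      0.1667]
t 35.37 tcp [ 0.5989 -0.2936  0.0977] F [-0.58 -0.08 -2.07] gap 0.223 grip 59.8 yaw [ 89.3   0.  180. ]
travel [ 0.007  -0.0039 -0.    ] turn [-0.     -0.      0.1667]
t 35.37 tcp [ 0.5958 -0.288   0.0977] F [-0.58 -0.08 -2.07] gap 0.223 grip 59.8 yaw [ 59.3   0.  180. ]
travel [ 0.0041 -0.0069 -0.    ] turn [ 0.     -0.      0.1667]
t 35.37 tcp [ 0.5927 -0.2824  0.0977] F [-0.58 -0.08 -2.07] gap 0.223 grip 59.8 yaw [ 29.3   0.  180. ]
travel [ 0.0001 -0.008  -0.    ] turn [ 0.     -0.      0.1667]
t 35.37 tcp [ 0.5896 -0.2768  0.0977] F [-0.58 -0.08 -2.07] gap 0.223 grip 59.8 yaw [ -0.7   0.  180. ]
travel [-0.0039 -0.007  -0.    ] turn [-0.     -0.      0.1667]
t 35.37 tcp [ 0.5865 -0.2712  0.0977] F [-0.58 -0.08 -2.07] gap 0.223 grip 59.8 yaw [-30.7   0.  180. ]
travel [-0.0069 -0.0041 -0.    ] turn [ 0.     -0.      0.1667]
```

>>> apply_moves --claw '[-1,-1,-1,-1,-1]' --travel '[[0,0,0],[0,0,0],[0,0,0],[0,0,0],[0,0,0]]' --turn '[[0,0,0.1667],[0,0,0.1667],[0,0,0.1667],[0,0,0.1667],[0,0,0.1667]]'

```text
t: 35.78
tcp_pos: [0.6014, -0.2986, 0.096]
tool_rot: [0.712, 0.702, -0.0, -0.002]
force: [0.4, -0.3, -0.9]
finger_gap: 0.223
gripper_force: 59.7
```

>>> apply_moves --claw '[-1,-1,-1,-1,-1]' --travel '[[0,0,0],[0,0,0],[0,0,0],[0,0,0],[0,0,0]]' --turn '[[0,0,0.1667],[0,0,0.1667],[0,0,0.1667],[0,0,0.1667],[0,0,0.1667]]'

```text
t: 36.2
tcp_pos: [0.6019, -0.2989, 0.0968]
tool_rot: [0.869, 0.494, -0.001, -0.002]
force: [0.6, 0.5, -1.5]
finger_gap: 0.223
gripper_force: 59.7
```

>>> apply_moves --claw '[-1,-1,-1,-1,-1]' --travel '[[0,0,0],[0,0,0],[0,0,0],[0,0,0],[0,0,0]]' --turn '[[0,0,0.1667],[0,0,0.1667],[0,0,0.1667],[0,0,0.1667],[0,0,0.1667]]'

```text
t: 36.62
tcp_pos: [0.6022, -0.2991, 0.0974]
tool_rot: [0.967, 0.253, -0.001, -0.001]
force: [0.5, -0.6, -1.4]
finger_gap: 0.223
gripper_force: 59.7
```

>>> apply_moves --claw '[-1,-1,-1,-1,-1]' --travel '[[0,0,0],[0,0,0],[0,0,0],[0,0,0],[0,0,0]]' --turn '[[0,0,0.1667],[0,0,0.1667],[0,0,0.1667],[0,0,0.1667],[0,0,0.1667]]'

```text
t: 37.03
tcp_pos: [0.6024, -0.2993, 0.0978]
tool_rot: [1.0, -0.005, -0.001, -0.0]
force: [-0.4, -0.5, -1.3]
finger_gap: 0.222
gripper_force: 59.7
```

>>> apply_moves --claw '[-1,-1,-1,-1,-1]' --travel '[[0,0,0],[0,0,0],[0,0,0],[0,0,0],[0,0,0]]' --turn '[[0,0,0.1667],[0,0,0.1667],[0,0,0.1667],[0,0,0.1667],[0,0,0.1667]]'

```text
t: 37.45
tcp_pos: [0.6025, -0.2994, 0.098]
tool_rot: [0.965, -0.264, -0.0, -0.0]
force: [0.4, 0.6, -1.3]
finger_gap: 0.226
gripper_force: 59.7
```

>>> apply_moves --claw '[-1,-1,-1,-1,-1]' --travel '[[0,0,0],[0,0,0],[0,0,0],[0,0,0],[0,0,0]]' --turn '[[0,0,0.1667],[0,0,0.1667],[0,0,0.1667],[0,0,0.1667],[0,0,0.1667]]'

```text
t: 37.87
tcp_pos: [0.6026, -0.2995, 0.0982]
tool_rot: [0.864, -0.504, -0.0, -0.0]
force: [0.2, 0.1, -1.1]
finger_gap: 0.222
gripper_force: 59.7
```

Run:
```python
from h import *
feel2(2,nogo2(0))
plan(nogo2(.02,.0,.0027),-60.68)
```

```text
t 37.97 F [-0.39  0.08 -0.99] T [-0.    0.03 -0.01] pos [-69.06  -0.23  95.37] rpy [-6.0380e+01  3.0000e-02  1.7999e+02] grip 59.7
t 37.97 tcp [ 0.6027 -0.2995  0.0983] F [-0.31 -0.82 -1.34] gap 0.221 grip 59.7 yaw [-6.0380e+01  3.0000e-02  1.7999e+02]
travel [-0.0613 -0.0002  0.1195] turn [0.0001 0.0002 0.0017]
```

>>> apply_moves --claw '[-1,-1,-1,-1,-1]' --travel '[[-0.03,0,0.04],[-0.05,0,0.08],[-0.05,0,0.11],[-0.05,0,0.1195],[-0.05,0,0.1195]]' --turn '[[0,0,0.0017],[0,0,0.0017],[0,0,0.0017],[0,0,0.0017],[0,0,0.0017]]'

```text
t: 38.38
tcp_pos: [0.582, -0.2639, 0.0007]
tool_rot: [0.862, -0.506, -0.002, -0.0]
force: [0.1, -0.9, -1.2]
finger_gap: 0.222
gripper_force: 59.7
```

Run:
```python
from h import *
feel2(5,nogo2(0))
plan(nogo2(.01,-.0002,.0026),-60.68)
```

```text
t 38.63 F [-0.49  0.01 -1.08] T [-0.02  0.03 -0.  ] pos [-31.04  -0.9    1.27] rpy [ -60.99   -0.23 -179.88] grip 59.7
t 38.63 tcp [ 0.585  -0.2662  0.005 ] F [-0.01 -0.76 -1.02] gap 0.228 grip 59.7 yaw [ -60.99   -0.23 -179.88]
travel [-0.0267  0.0012  0.0029] turn [-0.0006 -0.0013 -0.0017]
```

>>> apply_moves --claw '[-1,-1,-1,-1,-1]' --travel '[[-0.006,0,0],[-0.012,0,0],[-0.018,0,0],[-0.024,0,0],[-0.026,0,0]]' --turn '[[0,0,0],[0,0,0],[0,0,0],[0,0,0],[0,0,0]]'

```text
t: 39.05
tcp_pos: [0.5723, -0.2452, 0.003]
tool_rot: [0.862, -0.507, -0.001, -0.0]
force: [0.2, -0.1, -1.6]
finger_gap: 0.218
gripper_force: 59.7
```

>>> apply_moves --claw '[-1,-1,-1,-1]' --travel '[[0,0,0],[0,0,0],[0,0,0],[0,0,0]]' --turn '[[0,0,0],[0,0,0],[0,0,0],[0,0,0]]'

```text
t: 39.38
tcp_pos: [0.5734, -0.2468, 0.003]
tool_rot: [0.861, -0.508, 0.0, 0.0]
force: [-0.5, -0.5, -1.2]
finger_gap: 0.226
gripper_force: 59.7
```

Run:
```python
from h import *
feel2(2,nogo2(0))
plan(nogo2(.004,-.0002,.0026),-60.68)
```

```text
t 39.48 F [-0.3   0.16 -1.51] T [-0.06  0.   -0.02] pos [-8.72 -0.38  0.03] rpy [-6.103e+01 -1.000e-02 -1.800e+02] grip 59.7
t 39.48 tcp [ 0.5733 -0.2468  0.0029] F [-0.16 -0.47 -1.22] gap 0.228 grip 59.7 yaw [-6.103e+01 -1.000e-02 -1.800e+02]
travel [-0.0059  0.0002  0.0004] turn [-0.     -0.0001 -0.002 ]
```

>>> apply_moves --claw '[-1,-1,-1,-1,-1]' --travel '[[-0.001,0.0002,0.0004],[-0.002,0.0002,0.0004],[-0.003,0.0002,0.0004],[-0.004,0.0002,0.0004],[-0.004,0.0002,0.0004]]' --turn '[[0,0,-0.002],[0,0,-0.002],[0,0,-0.002],[0,0,-0.002],[0,0,-0.002]]'

```text
t: 39.9
tcp_pos: [0.5713, -0.2436, 0.0026]
tool_rot: [0.863, -0.505, -0.0, -0.0]
force: [0.2, 0.8, -2.0]
finger_gap: 0.226
gripper_force: 59.7
```

```bash
python3 -c "
from h import *
feel2(1,nogo2(0))"
```

```text
t 39.95 F [ 0.4  -0.79 -1.67] T [ 0.02  0.02 -0.01] pos [-5.07 -0.23 -0.26] rpy [-6.066e+01  1.000e-02  1.800e+02] grip 59.7
```

>>> apply_moves --claw '[-1,-1,-1,-1]' --travel '[[-0.0005,0,0],[-0.001,0,0],[-0.0015,0,0],[-0.002,0,0]]' --turn '[[0,0,0],[0,0,0],[0,0,0],[0,0,0]]'

```text
t: 40.28
tcp_pos: [0.5707, -0.2424, 0.0027]
tool_rot: [0.863, -0.505, 0.0, -0.0]
force: [-0.5, -0.0, -1.5]
finger_gap: 0.224
gripper_force: 59.7
```

```bash
python3 -c "
from h import *
feel2(1,nogo2(0))"
```

```text
t 40.33 F [ 0.47  0.71 -0.7 ] T [ 0.01  0.02 -0.  ] pos [-3.47 -0.19 -0.26] rpy [-6.0660e+01  1.0000e-02  1.7999e+02] grip 59.7
```

>>> apply_moves --claw '[-1,-1,-1,-1]' --travel '[[-0.0005,0,0],[-0.001,0,0],[-0.0015,0,0],[-0.002,0,0]]' --turn '[[0,0,0],[0,0,0],[0,0,0],[0,0,0]]'

```text
t: 40.67
tcp_pos: [0.5707, -0.2421, 0.0029]
tool_rot: [0.863, -0.505, 0.001, 0.0]
force: [1.2, -3.5, -1.8]
finger_gap: 0.223
gripper_force: 59.6
```

```bash
python3 -c "
from h import *
feel2(1,nogo2(0))"
```

```text
t 40.72 F [-3.05  1.27 -2.49] T [0.13 0.57 0.06] pos [-3.28 -0.32 -0.04] rpy [-6.0640e+01 -1.4000e-01 -1.7997e+02] grip 59.6
```

The no-go face bears at the mouth. Pressing to about 9 N and holding.

>>> apply_moves --claw '[-1,-1,-1,-1,-1]' --travel '[[-0.0007,0,0],[-0.0014,0,0],[-0.0021,0,0],[-0.0028,0,0],[-0.003,0,0]]' --turn '[[0,0,0],[0,0,0],[0,0,0],[0,0,0],[0,0,0]]'

```text
t: 41.13
tcp_pos: [0.5709, -0.2421, 0.0032]
tool_rot: [0.863, -0.505, 0.003, 0.001]
force: [1.6, -7.6, -4.9]
finger_gap: 0.228
gripper_force: 59.4
```

```bash
python3 -c "
from h import *
feel2(2,nogo2(0))"
```

```text
t 41.23 F [-7.12  2.64 -4.11] T [0.33 1.27 0.1 ] pos [-3.45 -0.51  0.32] rpy [ -60.62   -0.4  -179.91] grip 59.4
```

>>> apply_moves --claw '[-1,-1,-1,-1,-1]' --travel '[[0,0,0],[0,0,0],[0,0,0],[0,0,0],[0,0,0]]' --turn '[[0,0,0],[0,0,0],[0,0,0],[0,0,0],[0,0,0]]'

```text
t: 41.65
tcp_pos: [0.5709, -0.2421, 0.0032]
tool_rot: [0.863, -0.505, 0.003, 0.001]
force: [2.2, -8.1, -4.0]
finger_gap: 0.222
gripper_force: 59.4
```

```bash
python3 -c "
from h import *
feel2(3,nogo2(0))"
```

```text
t 41.8 F [-7.24  2.44 -3.77] T [0.34 1.22 0.09] pos [-3.46 -0.49  0.31] rpy [ -60.63   -0.4  -179.91] grip 59.4
```

>>> apply_moves --claw '[-1,-1,-1,-1,-1]' --travel '[[-0.0006,0,0],[-0.0012,0,0],[-0.0012,0,0],[-0.0012,0,0],[-0.0012,0,0]]' --turn '[[0,0,0],[0,0,0],[0,0,0],[0,0,0],[0,0,0]]'

```text
t: 42.22
tcp_pos: [0.571, -0.2421, 0.0033]
tool_rot: [0.863, -0.505, 0.004, 0.001]
force: [2.1, -9.1, -3.6]
finger_gap: 0.225
gripper_force: 59.3
```

>>> apply_moves --claw '[-1,-1,-1,-1,-1]' --travel '[[0,0,0],[0,0,0],[0,0,0],[0,0,0],[0,0,0]]' --turn '[[0,0,0],[0,0,0],[0,0,0],[0,0,0],[0,0,0]]'

```text
t: 42.63
tcp_pos: [0.571, -0.2422, 0.0034]
tool_rot: [0.863, -0.505, 0.004, 0.001]
force: [1.6, -8.6, -4.3]
finger_gap: 0.224
gripper_force: 59.3
```

>>> apply_moves --claw '[-1,-1,-1,-1,-1]' --travel '[[0,0,0],[0,0,0],[0,0,0],[0,0,0],[0,0,0]]' --turn '[[0,0,0],[0,0,0],[0,0,0],[0,0,0],[0,0,0]]'

```text
t: 43.05
tcp_pos: [0.571, -0.2422, 0.0034]
tool_rot: [0.863, -0.505, 0.004, 0.001]
force: [2.1, -8.8, -4.9]
finger_gap: 0.223
gripper_force: 59.3
```

```bash
python3 -c "
from h import *
feel2(2,nogo2(0))"
```

```text
t 43.15 F [-8.6   2.36 -4.69] T [0.4  1.48 0.14] pos [-3.54 -0.6   0.47] rpy [ -60.61   -0.51 -179.89] grip 59.3
```

>>> apply_moves --claw '[-1,-1,-1,-1,-1]' --travel '[[0.01,0,0],[0.025,0,0],[0.04,0,0],[0.06,0,0],[0.07,0,0]]' --turn '[[0,0,0],[0,0,0],[0,0,0],[0,0,0],[0,0,0]]'

```text
t: 43.57
tcp_pos: [0.5963, -0.2877, 0.0026]
tool_rot: [0.863, -0.505, -0.0, -0.0]
force: [-0.1, -0.2, -1.3]
finger_gap: 0.224
gripper_force: 59.7
```

>>> apply_moves --claw '[-1,-1,-1,-1,-1]' --travel '[[0,0,-0.04],[0,0,-0.08],[0,0,-0.12],[0,0,-0.13],[0,0,-0.13]]' --turn '[[0,0,0],[0,0,0],[0,0,0],[0,0,0],[0,0,0]]'

```text
t: 43.98
tcp_pos: [0.5974, -0.2875, 0.1099]
tool_rot: [0.863, -0.505, 0.003, -0.0]
force: [-0.1, -0.3, -2.0]
finger_gap: 0.22
gripper_force: 59.7
```

Run:
```python
from h import *
from station import manip
feel2(2,nogo2(0))
s=manip.sense();a=s["tcp_pos"];b=np.array([.5506,.1351,a[2]]);print(a)
ys=np.linspace(-60.68,23.1,4)
fr=[0,.33,.67,1]
for i in range(3): plan(a+(b-a)*fr[i+1],ys[i+1],(a+(b-a)*fr[i],ys[i]))
```

```text
t 44.08 F [ 0.29  0.62 -1.67] T [-0.01 -0.   -0.01] pos [-53.84  -0.28 103.71] rpy [-6.0660e+01  1.4000e-01  1.7996e+02] grip 59.7
[ 0.59472321 -0.28588378  0.10576077]
t 44.08 tcp [ 0.5947 -0.2859  0.1058] F [-0.49 -0.34 -1.81] gap 0.219 grip 59.7 yaw [-60.68   0.   180.  ]
travel [-0.1603 -0.0692 -0.    ] turn [ 0.      0.     -0.1551]
t 44.08 tcp [ 0.5802 -0.147   0.1058] F [-0.49 -0.34 -1.81] gap 0.219 grip 59.7 yaw [-32.75   0.   180.  ]
travel [-0.1126 -0.1403 -0.    ] turn [-0.      0.     -0.1551]
t 44.08 tcp [ 0.5652 -0.0038  0.1058] F [-0.49 -0.34 -1.81] gap 0.219 grip 59.7 yaw [ -4.83   0.   180.  ]
travel [-0.0327 -0.1715 -0.    ] turn [ 0.      0.     -0.1551]
```

>>> apply_moves --claw '[-1,-1,-1,-1,-1]' --travel '[[-0.1603,-0.0692,0],[-0.1603,-0.0692,0],[-0.1603,-0.0692,0],[-0.1603,-0.0692,0],[-0.1603,-0.0692,0]]' --turn '[[0,0,-0.1551],[0,0,-0.1551],[0,0,-0.1551],[0,0,-0.1551],[0,0,-0.1551]]'

```text
t: 44.5
tcp_pos: [0.5773, -0.142, 0.1037]
tool_rot: [0.96, -0.278, -0.005, -0.001]
force: [-0.2, -0.8, -2.3]
finger_gap: 0.225
gripper_force: 59.7
```

>>> apply_moves --claw '[-1,-1,-1,-1,-1]' --travel '[[-0.1126,-0.1403,0],[-0.1126,-0.1403,0],[-0.1126,-0.1403,0],[-0.1126,-0.1403,0],[-0.1126,-0.1403,0]]' --turn '[[0,0,-0.1551],[0,0,-0.1551],[0,0,-0.1551],[0,0,-0.1551],[0,0,-0.1551]]'

```text
t: 44.92
tcp_pos: [0.5633, -0.0009, 0.1046]
tool_rot: [0.999, -0.039, -0.003, -0.001]
force: [-0.6, -0.6, -2.0]
finger_gap: 0.221
gripper_force: 59.7
```

>>> apply_moves --claw '[-1,-1,-1,-1,-1]' --travel '[[-0.0327,-0.1715,0],[-0.0327,-0.1715,0],[-0.0327,-0.1715,0],[-0.0327,-0.1715,0],[-0.0327,-0.1715,0]]' --turn '[[0,0,-0.1551],[0,0,-0.1551],[0,0,-0.1551],[0,0,-0.1551],[0,0,-0.1551]]'

```text
t: 45.33
tcp_pos: [0.5506, 0.1362, 0.1052]
tool_rot: [0.979, 0.202, -0.001, -0.0]
force: [-0.3, -1.0, -1.1]
finger_gap: 0.221
gripper_force: 59.7
```

>>> apply_moves --claw '[-1,-1,-1,-1]' --travel '[[0,0,0],[0,0,0],[0,0,0],[0,0,0]]' --turn '[[0,0,0],[0,0,0],[0,0,0],[0,0,0]]'

```text
t: 45.67
tcp_pos: [0.552, 0.1323, 0.1064]
tool_rot: [0.98, 0.198, -0.0, 0.0]
force: [0.3, 0.5, -1.5]
finger_gap: 0.225
gripper_force: 59.7
```

Run:
```python
from h import *
plan([.5506,.1351,.0],23.1)
```

```text
t 45.67 tcp [0.552  0.1323 0.1064] F [ 0.29  0.55 -1.48] gap 0.225 grip 59.7 yaw [2.2880e+01 2.0000e-02 1.7999e+02]
travel [-0.0002 -0.004   0.133 ] turn [ 0.      0.0001 -0.0012]
```

>>> apply_moves --claw '[-1,-1,-1,-1,-1]' --travel '[[0,-0.004,0.04],[0,-0.004,0.08],[0,-0.004,0.11],[0,-0.004,0.122],[0,-0.004,0.122]]' --turn '[[0,0,-0.0012],[0,0,-0.0012],[0,0,-0.0012],[0,0,-0.0012],[0,0,-0.0012]]'

```text
t: 46.08
tcp_pos: [0.5487, 0.1359, 0.0068]
tool_rot: [0.98, 0.201, -0.003, -0.0]
force: [-0.1, -0.1, -1.2]
finger_gap: 0.227
gripper_force: 59.8
```

>>> apply_moves --claw '[-1,-1,-1,-1,-1]' --travel '[[0,0,0],[0,0,0],[0,0,0],[0,0,0],[0,0,0]]' --turn '[[0,0,0],[0,0,0],[0,0,0],[0,0,0],[0,0,0]]'

```text
t: 46.5
tcp_pos: [0.5511, 0.1371, 0.0102]
tool_rot: [0.979, 0.202, 0.001, 0.0]
force: [0.4, 0.1, -1.1]
finger_gap: 0.225
gripper_force: 59.8
```

Run:
```python
from h import *
plan([.5506,.1351,-.0115],23.1)
```

```text
t 46.5 tcp [0.5511 0.1371 0.0102] F [ 0.42  0.07 -1.06] gap 0.225 grip 59.8 yaw [ 2.3310e+01 -1.2000e-01  1.7996e+02]
travel [-0.0016  0.002   0.0271] turn [ 0.0002 -0.0007  0.0012]
```

>>> apply_moves --claw '[-1,-1,-1,-1,-1]' --travel '[[-0.001,0.002,0.002],[-0.001,0.002,0.006],[-0.001,0.002,0.01],[-0.001,0.002,0.014],[-0.001,0.002,0.016]]' --turn '[[0,0,0.0012],[0,0,0.0012],[0,0,0.0012],[0,0,0.0012],[0,0,0.0012]]'

```text
t: 46.92
tcp_pos: [0.5498, 0.1352, -0.0045]
tool_rot: [0.98, 0.2, -0.001, -0.0]
force: [-0.1, -0.7, -1.4]
finger_gap: 0.229
gripper_force: 59.8
```

Run:
```python
from h import *
feel2(4)
plan([.5506,.1351,-.0115],23.1)
```

```text
t 47.12 F [ 0.22  0.11 -1.25] T [ 0.    0.02 -0.01] pos [ 349.27 -166.39   -7.19] rpy [ 2.3090e+01  2.0000e-02 -1.7999e+02] grip 59.8
t 47.12 tcp [ 0.5501  0.1352 -0.004 ] F [-0.37  0.4  -0.36] gap 0.225 grip 59.8 yaw [ 2.3090e+01  2.0000e-02 -1.7999e+02]
travel [0.0005 0.0004 0.0094] turn [-0.0001  0.0001 -0.0001]
```

>>> apply_moves --claw '[-1,-1,-1,-1,-1]' --travel '[[0.0005,0.0003,0.002],[0.0005,0.0003,0.004],[0.0005,0.0003,0.006],[0.0005,0.0003,0.008],[0.0005,0.0003,0.0088]]' --turn '[[0,0,0],[0,0,0],[0,0,0],[0,0,0],[0,0,0]]'

```text
t: 47.53
tcp_pos: [0.5505, 0.1351, -0.0111]
tool_rot: [0.98, 0.2, -0.0, -0.0]
force: [-0.5, 0.1, -1.1]
finger_gap: 0.224
gripper_force: 59.8
```

>>> apply_moves --claw '[-1,-1,-1]' --travel '[[0,0,0],[0,0,0.0006],[0,0,0.0006]]' --turn '[[0,0,0],[0,0,0],[0,0,0]]'

```text
t: 47.78
tcp_pos: [0.5507, 0.1352, -0.0113]
tool_rot: [0.98, 0.2, 0.0, -0.0]
force: [0.1, 0.3, -1.7]
finger_gap: 0.226
gripper_force: 59.7
```

Run:
```python
from h import *
feel2(3)
plan([.5506,.1351,-.012],23.1)
```

```text
t 47.93 F [-0.14  0.37 -1.41] T [-0.03 -0.01  0.01] pos [ 348.88 -167.06  -14.13] rpy [ 23.09  -0.   180.  ] grip 59.8
t 47.93 tcp [ 0.5507  0.1351 -0.0112] F [ 0.04 -0.01 -1.84] gap 0.224 grip 59.8 yaw [ 23.09  -0.   180.  ]
travel [-0.0001 -0.      0.001 ] turn [ 0. -0. -0.]
```

>>> apply_moves --claw '[-1,-1,-1,-1]' --travel '[[0,0,0.0005],[0,0,0.001],[0,0,0.0014],[0,0,0.0014]]' --turn '[[0,0,0],[0,0,0],[0,0,0],[0,0,0]]'

```text
t: 48.27
tcp_pos: [0.5508, 0.1351, -0.012]
tool_rot: [0.98, 0.2, 0.0, 0.0]
force: [-0.4, -0.3, 2.7]
finger_gap: 0.22
gripper_force: 60.4
```

Run:
```python
from h import *
feel2(3)
plan([.5506,.1351,-.012],23.1)
```

```text
t 48.42 F [0.68 1.22 3.59] T [ 0.14 -0.05  0.02] pos [ 348.86 -167.12  -14.88] rpy [ 2.3090e+01 -2.0000e-02  1.7999e+02] grip 60.5
t 48.42 tcp [ 0.5508  0.1351 -0.012 ] F [-1.3  -0.09  4.3 ] gap 0.224 grip 60.5 yaw [ 2.3090e+01 -2.0000e-02  1.7999e+02]
travel [-0.0002 -0.      0.    ] turn [ 0.     -0.0001 -0.    ]
```

Seated at exactly the same height as at pickup. Releasing and rising.

>>> apply_moves --claw '[-0.3,0,0.1,0.1,0.1]' --travel '[[0,0,0],[0,0,0],[0,0,0],[0,0,0],[0,0,0]]' --turn '[[0,0,0],[0,0,0],[0,0,0],[0,0,0],[0,0,0]]'

```text
t: 48.83
tcp_pos: [0.5507, 0.1351, -0.0126]
tool_rot: [0.98, 0.2, -0.0, -0.0]
force: [0.1, -0.3, -0.2]
finger_gap: 0.552
gripper_force: 0.0
```

>>> apply_moves --claw '[0.1,0.1,0.1,0.1,0.1]' --travel '[[0,0,-0.01],[0,0,-0.03],[0,0,-0.06],[0,0,-0.1],[0,0,-0.14]]' --turn '[[0,0,0],[0,0,0],[0,0,0],[0,0,0],[0,0,0]]'

```text
t: 49.25
tcp_pos: [0.5499, 0.1351, 0.1006]
tool_rot: [0.98, 0.2, -0.001, -0.0]
force: [0.9, 0.4, -0.4]
finger_gap: 0.55
gripper_force: 0.0
```

>>> apply_moves --claw '[0.1,0.1,0.1,0.1,0.1]' --travel '[[-0.04,0,-0.03],[-0.08,0,-0.06],[-0.12,0,-0.09],[-0.14,0,-0.1],[-0.14,0,-0.1]]' --turn '[[0,0,0],[0,0,0],[0,0,0],[0,0,0],[0,0,0]]'

```text
t: 49.67
tcp_pos: [0.4447, 0.0907, 0.182]
tool_rot: [0.98, 0.2, 0.0, 0.0]
force: [-0.4, 0.4, 0.6]
finger_gap: 0.548
gripper_force: 0.0
```

Run:
```python
from h import *
from station import manip
feel2(3)
s=manip.snapshot("scene"); np.savez("scene.npz",**s); s=load("scene");P=s["P"]
v,u=np.mgrid[:384,:512]; m=(u>280)&(u<330)&(v>185)&(v<240)&(s["hsv"][...,1]<60)&(s["hsv"][...,2]>150)&(P[...,2]<.09)
print(m.sum(),"handle top z",np.percentile(P[m][:,2],[10,50,90]),rect(s,m,.05)[:3])
cv2.imwrite("pics/end.png",cv2.resize(s["pixels"][100:300,60:460,::-1],(800,400)))
```

```text
t 49.82 F [ 0.21 -0.28 -0.79] T [ 0.03  0.   -0.  ] pos [360.6  -55.93 177.69] rpy [ 2.3070e+01 -1.2000e-01  1.7996e+02] grip 0.0
258 handle top z [0.04500133 0.04937183 0.05086641] (array([558.4, 140.4]), array([109.5,  21.8]), 23.27)
```

View pics/end.png

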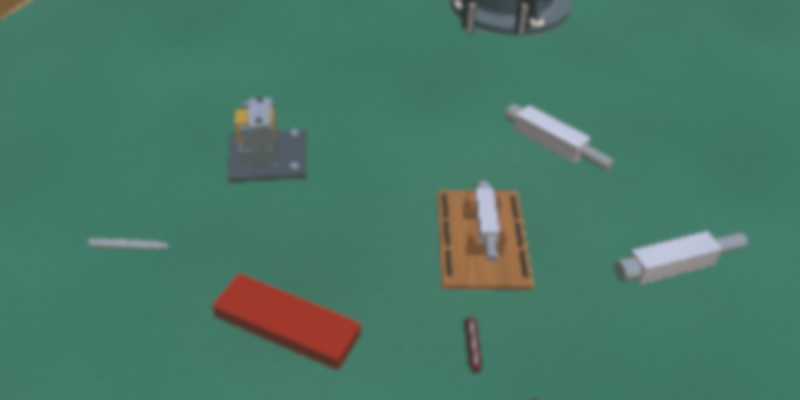

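The picture shows the gauge lying level in the rack's saddles at (488,218), and the arm is clear. The whetstone (285,320), pin vise (128,243) and cap1 (473,345) are where they were. Cap2 is out of this crop and was never approached.

```bash
python3 -c "
from station import manip
print(manip.sign_off())"
```

```text
the job is handed in; nothing more can be done
None
```

The job is handed in: the go end went fully home (about 8.5 N, held about 2 s), the no-go end was refused at the same bore's mouth (7 to 9 N, over 1 s), and the gauge is back in its rack at about 50 s; before that I had felt with the go tip, at no more than about 8 N in the readings, on the bushing's blind back, which I first took for the bored face.

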